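# Move the hand tools to the opposite packer's rack in reverse order

### The arm

A 6-joint arm with a two-finger parallel gripper is mounted at the origin on a cart in front of the work surface, level with it; the furniture and walls round the work are solid. World frame = base frame: x ahead of the robot, y to its left, z up, the work surface at z = 0. Lengths are in m, angles in rad, forces in N, time in s.
With the tool pointing down it reaches from about 0.25 to 0.85 m from the base axis. Payload 12.5 kg.
Tool frame: the origin (TCP) lies where the fingers leave the gripper's body, on its centre line; the fingertips stand 84 mm ahead of it and the grasp point (between the pads) lies 65 mm ahead of it; x points along the fingers, y is the direction in which the jaws open and shut, and the axes are right-handed (so a half turn about x gives the same grasp; the last joint's range is limited). The gripper opens to 93 mm and grips with 3 to 60 N. Pads are 15 mm wide; open, the fingers measure 128 mm over their backs; the gripper's body (75 mm by 188 mm) begins 65 mm behind the grasp point.
Start: joints at [-1.279, 0.351, 1.652, -0, 1.139, -0.085], TCP at [0.202, -0.511, 0.303] pointing down, gripper open.
Joint ranges: [-2.75, 2.75], [-0.79, 2.1], [0.01, 2.65], [-1.57, 4.71], [0.07, 3.14], [-2.87, 2.87]. Speed limits (rad/s): [2.22, 2.22, 2.79, 3.14, 3.14, 3.14].

### API

Orientations are given as a rotation vector (axis times angle).
In Python, from bench import robot gives the robot as it stands.
- The arm moves only by the tool drive_tool, never from a script. Its argument "series" is text: rows parted by semicolons, each of 7 numbers parted by spaces: the shift along the tool's x, y, z in m, then the turn, a rotation vector about the tool's x, y, z in rad, then the opening, from -1 (shut) to 1 (fully open). In form: dx dy dz ax ay az hand; .... A call has 1 to 10 rows; each row shifts and turns the pose as measured when the row begins, along the tool's axes as they then stand; what a row does not reach is not made up. A row lasts 1/10 s, in which the tool goes at most 50 mm and 8.59 degrees, less where a joint would pass 70% of its speed; a pose out of reach is approached as far as the arm can. A call with a gripper value outside its range is refused whole. The fingers move at their own pace and stop on an object; "squeeze" is the grip in N (left out, the last holds). Time passes only in rows, so rows that do not move let the fingers close. It gives the time, the measured TCP pose, the force and the opening at its end, in the units of the state.
- robot.get_obs(): the state, without advancing time (a new reading comes with each control period).
- robot.snapshot(name): name is "scene" or "side" or "wrist"; returns the picture (480x640x3 uint8, red, green, blue); there is no depth.
- robot.camera_model(name): a dict with "fx", "fy", "cx", "cy" (pixels), "R" (3x3) and "t" (3): a world point X has camera coordinates R X + t; the wrist camera has in their place "mount" (4x4, takes a point from camera to tool coordinates, whose origin is the TCP and whose axes are the tool frame's). Camera axes: x right, y down, z forward; pixel columns grow to the right and rows downward; lengths in m; the calibration is good to about 2 mm. A picture is of the moment at which its call begins: read the wrist's pose just before it. camera_model takes no time and is no camera call.
- robot.close_job(): hands the job in, once; it reports no verdict.
The state is a dict: "time_s": time; "joint_pos": joint angles; "qvel": joint speeds; "effort": joint torques, N m; "tool_pos": TCP position; "tool_rot": TCP orientation; "ft_force": force on the tool from outside, world axes, zero at the start; "wrist_torque": the same for the moment, N m; "grip_width": opening from 0.0 (shut) to 1.0 (fully open).
Only numpy, scipy, OpenCV 4.12 (cv2) and the standard library are available. Lean on these libraries where they do the work, as an engineer would, in place of code of your own. Each camera call takes 0.05 s, during which the arm holds its last target.

### The job

Move all four hand tools from the grey rack to the wooden rack in the reverse order: the tool nearest the robot in the grey rack goes into the farthest lane of the wooden rack, the second nearest into the second farthest, and so on. Lay each tool straight in its own lane, down on both rails and centred across them (within about a centimetre), and do not move the tape roll or the carton.

Things in the scene. Friction and masses are not known exactly. Their poses are not given: they have to be found in the camera images.
- yellow_cutter_mid (a point): the yellow box cutter, 22 mm wide and 160 mm long with its blade tip, flat-bottomed, body 14 mm thick (20 mm at the thumb slide). Loose, starts lying in one lane of the grey rack; graspable across its width anywhere near the middle. This point is its centre (half its length, 7 mm above its underside, on its long axis); y is its long axis; x and z may be rolled about it.
- blue_cutter_mid (a point): the blue box cutter, 22 mm wide and 160 mm long with its blade tip, flat-bottomed, body 14 mm thick (20 mm at the thumb slide). Loose, starts lying in one lane of the grey rack; graspable across its width anywhere near the middle. This point is its centre (half its length, 7 mm above its underside, on its long axis); y is its long axis; x and z may be rolled about it.
- marker_mid (a point): the marker pen, white barrel with black cap, 17 x 135 x 16 mm, round. Loose, starts lying in one lane of the grey rack; graspable across its width anywhere near the middle. This point is its centre (half its length, 8 mm above its underside, on its long axis); y is its long axis; x and z may be rolled about it.
- glue_stick_mid (a point): the glue stick, white tube with orange cap, round, 25 mm across and 88 mm long. Loose, starts lying in one lane of the grey rack; graspable across its width anywhere near the middle. This point is its centre (half its length, 12.5 mm above its underside, on its long axis); y is its long axis; x and z may be rolled about it.
- yellow_cutter_tag: yellow tag, 24 x 14 x 5 mm, fixed on the strip along the right side of the grey rack, beside the lane in which the yellow cutter lies at the start; it stays there and so keeps record of the starting order. Origin: centre of its underside, 22 mm above the table, at y = -91.5 mm and at the lane's x in the grey rack's frame.
- blue_cutter_tag: blue tag, 24 x 14 x 5 mm, fixed on the strip along the right side of the grey rack, beside the lane in which the blue cutter lies at the start; it stays there and so keeps record of the starting order. Origin: centre of its underside, 22 mm above the table, at y = -91.5 mm and at the lane's x in the grey rack's frame.
- marker_tag: black tag, 24 x 14 x 5 mm, fixed on the strip along the right side of the grey rack, beside the lane in which the marker lies at the start; it stays there and so keeps record of the starting order. Origin: centre of its underside, 22 mm above the table, at y = -91.5 mm and at the lane's x in the grey rack's frame.
- glue_stick_tag: orange tag, 24 x 14 x 5 mm, fixed on the strip along the right side of the grey rack, beside the lane in which the glue stick lies at the start; it stays there and so keeps record of the starting order. Origin: centre of its underside, 22 mm above the table, at y = -91.5 mm and at the lane's x in the grey rack's frame.
- grey_rack: grey tool rack with a tag strip on its right, fixed; the tools start in it. Rails, bumps, lanes and frame as for the wooden rack; 16 mm wide crossbars join the rails at x = +-122 mm, else the 52 mm between the rails is open to the table. Tools lie in lanes along y, undersides 34 mm above the table; strip at y = -91.5 mm, top 22 mm up.
- wood_rack: light wooden rack, fixed, empty, left or right of the grey one. Origin on the table under its centre; x along the row, away from the robot; y along lanes. Rails at y = -32 and 32 mm, 12 mm wide, tops 34 mm up, 52 mm open between. 11 mm high round bumps at x = -120, -60, 0, 60, 120 mm part four lanes centred at x = -90, -30, 30, 90 mm, 32 mm clear. Yaw within 12 deg.
- tape_roll: beige tape roll lying flat to the left of the racks, 96 x 96 x 45 mm, bystander. Origin: centre of its underside.
- carton: small closed brown carton behind the racks, 95 x 100 x 68 mm, bystander. Origin: centre of its underside.
Things that resemble listed ones, but are neither listed nor needed, are in the scene too. Leave any purple or red look-alike of the part that bears glue_stick_mid alone.

How it is judged:
By the outcome, as a careful person would: the job done as asked, in the order asked, and still so for the second after the job is handed in, with the robot touching nothing.
It also fails if it takes over 90 s, if anything falls off the work surface, if the arm or the gripper's body presses on something with over 40 N, if the wrist force passes 120 N, or if a joint passes its speed limit or range.

## Working session

There is one attempt and no reset: what is moved stays moved. The work goes in short steps, Python scripts to look and compute and a tool call to move; the robot and the scene stay as the last step left them, time stands still between calls to the robot, and variables do not carry over. Pictures are saved under pics/ and viewed, and the job is handed in when it is done.

Besides the shell and the picture viewer there is one more tool, called after ">>>" by a JSON object that holds its "api" and its "payload". drive_tool: Moves the arm, as the interface text tells. Its arguments: {"type":"object","properties":{"series":{"type":"string"},"squeeze":{"type":"number"}},"required":["series"]}

```bash
mkdir -p pics; ls
python3 - <<'E'
from bench import robot
import cv2,numpy as np
np.set_printoptions(precision=4,suppress=True)
for n in ["scene","side","wrist"]:
    o=robot.get_obs() 
    im=robot.snapshot(n); cv2.imwrite(f"pics/{n}0.png",im[:,:,::-1]); print(n,robot.camera_model(n))
print(o)
E
```

```text
pics
scene {'fx': 584.1189453606265, 'fy': 584.1189453606265, 'cx': 310.5608694902754, 'cy': 246.58486078884619, 'R': array([[-0.6754, -0.7372, -0.0214],
       [-0.3492,  0.3452, -0.8711],
       [ 0.6495, -0.5809, -0.4906]]), 't': array([0.4714, 0.1878, 0.9516])}
side {'fx': 443.56134504435664, 'fy': 443.56134504435664, 'cx': 325.9219638686393, 'cy': 242.9852701603468, 'R': array([[ 0.9952, -0.0974, -0.0013],
       [-0.0582, -0.5833, -0.8102],
       [ 0.0782,  0.8064, -0.5862]]), 't': array([-0.5153,  0.1665,  0.8566])}
wrist {'fx': 387.2360262280918, 'fy': 387.2360262280918, 'cx': 315.6360494781273, 'cy': 237.92937604617592, 'mount': array([[-0.0007, -0.2815,  0.9596, -0.0824],
       [ 1.    ,  0.0004,  0.0008, -0.0003],
       [-0.0006,  0.9596,  0.2815, -0.0785],
       [ 0.    ,  0.    ,  0.    ,  1.    ]])}
{'time_s': 0.1, 'joint_pos': array([-1.2786,  0.3512,  1.6523, -0.    ,  1.1391, -0.0846]), 'qvel': array([-0.0009,  0.0001, -0.0029, -0.0008,  0.0011,  0.0003]), 'effort': array([  0.0005, -49.8027, -28.5704,   0.07  ,   0.0239,  -0.    ]), 'tool_pos': array([ 0.2023, -0.5112,  0.3022]), 'tool_rot': array([ 2.0156,  0.3854, -2.0159]), 'ft_force': array([ 1.0669,  0.6655, -0.5503]), 'wrist_torque': array([-0.0039, -0.0082, -0.0166]), 'grip_width': 1.000249951309645}
```

View pics/scene0.png

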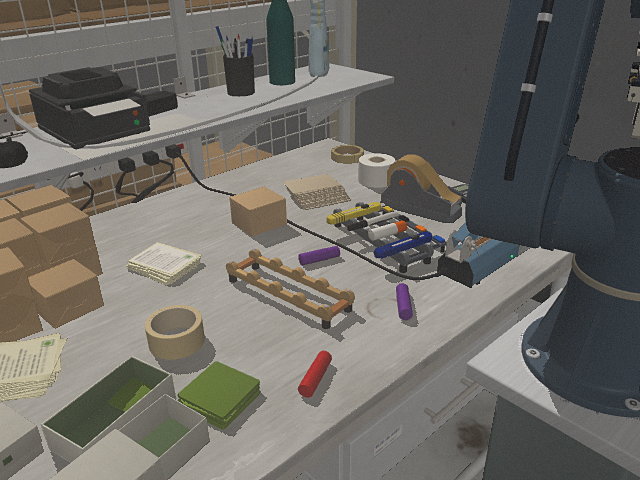

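View pics/side0.png

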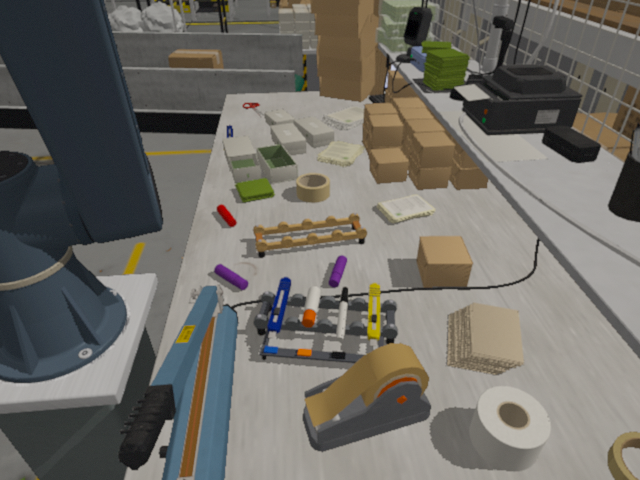

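View pics/wrist0.png

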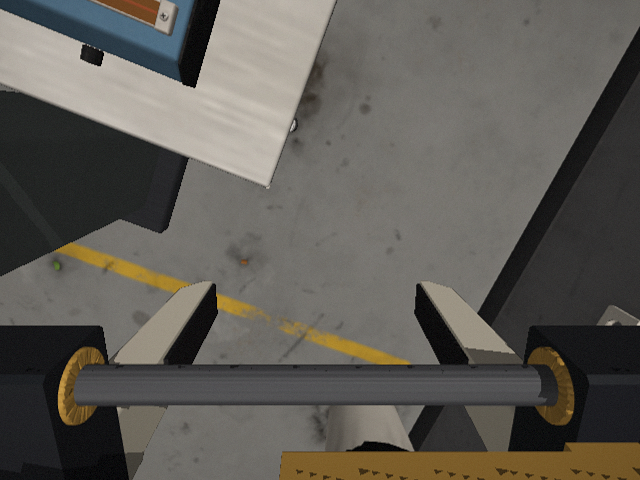

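Run:
```python
import cv2
a=cv2.imread("pics/scene0.png");b=cv2.imread("pics/side0.png")
cv2.imwrite("pics/sc_grey.png",cv2.resize(a[190:290,310:460],None,fx=5,fy=5,interpolation=cv2.INTER_CUBIC))
cv2.imwrite("pics/sc_wood.png",cv2.resize(a[235:335,215:365],None,fx=5,fy=5,interpolation=cv2.INTER_CUBIC))
cv2.imwrite("pics/si_grey.png",cv2.resize(b[265:375,245:405],None,fx=5,fy=5,interpolation=cv2.INTER_CUBIC))
cv2.imwrite("pics/si_wood.png",cv2.resize(b[200:265,240:380],None,fx=5.5,fy=5.5,interpolation=cv2.INTER_CUBIC))
```

```text
(no output)
```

View pics/sc_grey.png

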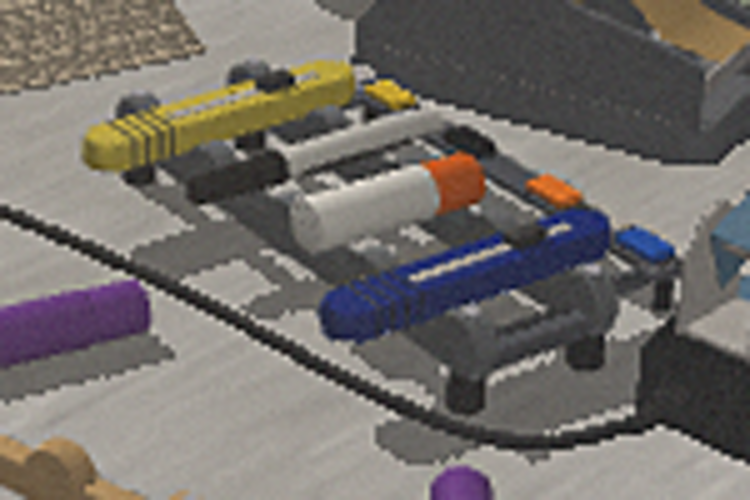

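View pics/sc_wood.png

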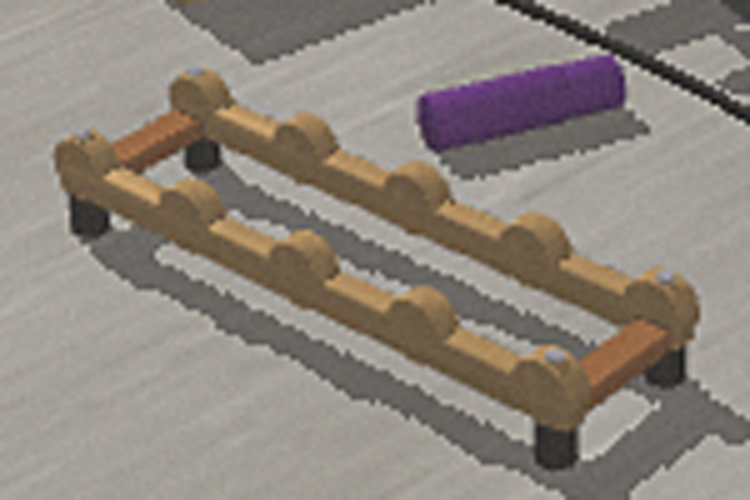

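View pics/si_grey.png

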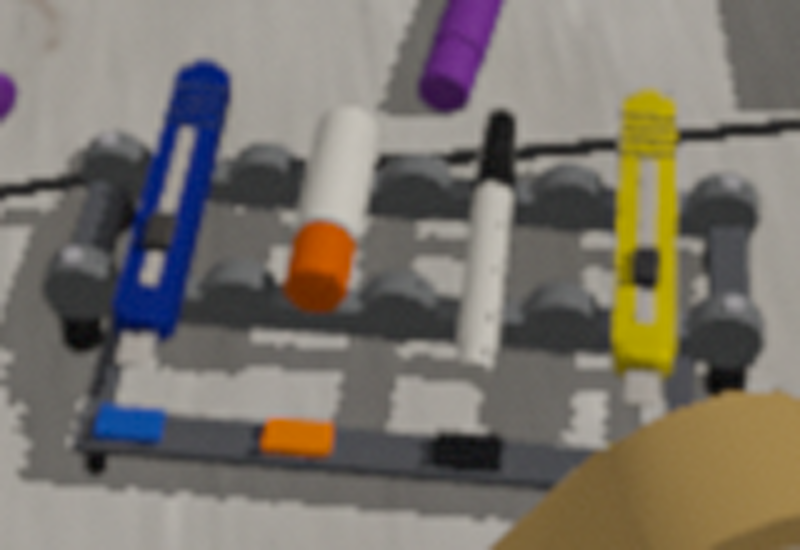

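View pics/si_wood.png

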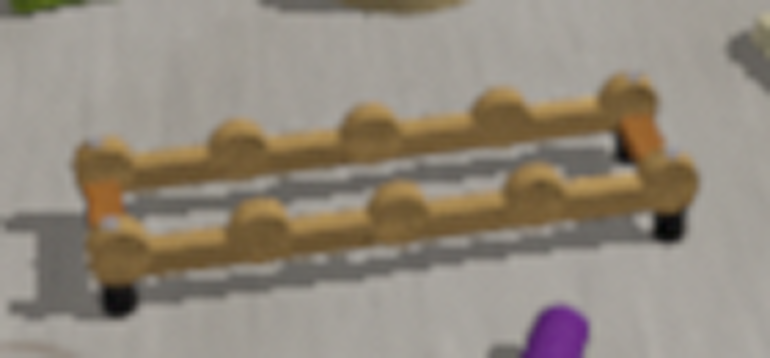

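```bash
cat > h.py <<'E'
import numpy as np, cv2
from scipy.optimize import least_squares
from scipy.spatial.transform import Rotation as Ro
from bench import robot
np.set_printoptions(precision=4,suppress=True)
C={n:robot.camera_model(n) for n in ["scene","side"]}
W=robot.camera_model("wrist")
def proj(n,X):
    c=C[n];p=np.atleast_2d(X)@np.array(c["R"]).T+c["t"]
    return np.c_[c["fx"]*p[:,0]/p[:,2]+c["cx"],c["fy"]*p[:,1]/p[:,2]+c["cy"]]
def back(n,uv,z):
    c=C[n];R=np.array(c["R"]);o=-R.T@c["t"];d=R.T@np.array([(uv[0]-c["cx"])/c["fx"],(uv[1]-c["cy"])/c["fy"],1])
    return o+d*(z-o[2])/d[2]
def wproj(obs,X):
    R=Ro.from_rotvec(obs["tool_rot"]).as_matrix();T=np.eye(4);T[:3,:3]=R;T[:3,3]=obs["tool_pos"]
    M=np.linalg.inv(T@W["mount"]);p=np.atleast_2d(X)@M[:3,:3].T+M[:3,3]
    return np.c_[W["fx"]*p[:,0]/p[:,2]+W["cx"],W["fy"]*p[:,1]/p[:,2]+W["cy"]]
def wback(obs,uv,z):
    R=Ro.from_rotvec(obs["tool_rot"]).as_matrix();T=np.eye(4);T[:3,:3]=R;T[:3,3]=obs["tool_pos"];M=T@W["mount"]
    o=M[:3,3];d=M[:3,:3]@np.array([(uv[0]-W["cx"])/W["fx"],(uv[1]-W["cy"])/W["fy"],1]);return o+d*(z-o[2])/d[2]
def r2w(p,X):
    X=np.atleast_2d(X);c,s=np.cos(p[2]),np.sin(p[2])
    return np.c_[p[0]+c*X[:,0]-s*X[:,1],p[1]+s*X[:,0]+c*X[:,1],X[:,2]]
E
python3 - <<'E'
from h import *
def fit(obs,p0):
    def f(p): return np.concatenate([(proj(n,r2w(p,np.array([X])/1000))[0]-uv) for n,uv,X in obs])
    r=least_squares(f,p0,loss='soft_l1');print(r.x,np.degrees(r.x[2]));print(r.fun.reshape(-1,2));return r.x
sc=lambda u,v,o,k:(u/k+o[0],v/k+o[1])
w=[]
for (u,v),X in zip([(195,72),(82,135),(555,355),(667,278)],[(120,-32,45),(120,32,45),(-120,32,45),(-120,-32,45)]): w.append(("scene",sc(u,v,(215,235),5),X))
for (u,v),X in zip([(95,145),(238,124),(370,107),(500,92),(632,78)],[(x,32,45) for x in (-120,-60,0,60,120)]): w.append(("side",sc(u,v,(240,200),5.5),X))
for (u,v),X in zip([(112,224),(262,203),(400,186),(535,169),(665,155)],[(x,-32,45) for x in (-120,-60,0,60,120)]): w.append(("side",sc(u,v,(240,200),5.5),X))
g=[]
for (u,v),X in zip([(390,94),(553,189),(645,244)],[(90,-91.5,27),(-30,-91.5,27),(-90,-91.5,27)]): g.append(("scene",sc(u,v,(310,190),5),X))
for (u,v),X in zip([(130,425),(297,437),(467,451)],[(-90,-91.5,27),(-30,-91.5,27),(30,-91.5,27)]): g.append(("side",sc(u,v,(245,265),5),X))
for (u,v),X in zip([(118,138),(265,147),(418,160),(572,170),(724,180)],[(x,32,45) for x in (-120,-60,0,60,120)]): g.append(("side",sc(u,v,(245,265),5),X))
for (u,v),X in zip([(82,250),(240,265),(398,275),(560,288),(724,298)],[(x,-32,45) for x in (-120,-60,0,60,120)]): g.append(("side",sc(u,v,(245,265),5),X))
pw=fit(w,[.5,0,0]);pg=fit(g,[.5,-.2,0])
# tools: ends in side crop
def inv(p,X): 
    c,s=np.cos(p[2]),np.sin(p[2]);d=X[:2]-p[:2];return np.array([c*d[0]+s*d[1],-s*d[0]+c*d[1]])*1000
for nm,n,o,k,uv,z in [("blue tail","side",(245,265),5,(205,70),.048),("blue blade","side",(245,265),5,(140,360),.041),
 ("glue far","side",(245,265),5,(345,120),.0465),("glue near","side",(245,265),5,(320,283),.0465),
 ("mk far","side",(245,265),5,(501,118),.042),("mk near","side",(245,265),5,(478,355),.042),
 ("ye tail","side",(245,265),5,(650,100),.048),("ye blade","side",(245,265),5,(643,400),.041)]:
    X=back(n,sc(*uv,o,k),z);print(nm,X,inv(pg,X))
for nm,uv in [("tape",(313,197)),("carton",(443,285))]: print(nm,back("side",uv,0))
E
```

```text
[0.5021 0.239  0.1288] 7.379128642937358
[[ 0.4028  0.6392]
 [ 0.2745  0.5996]
 [-0.5073 -0.0583]
 [-0.9765 -0.5343]
 [ 0.7809 -0.4285]
 [-0.4439  0.2841]
 [-0.1638  0.3315]
 [-0.0004  0.0755]
 [-0.6669 -0.3039]
 [ 0.5869  0.3268]
 [-0.721   0.7264]
 [-0.3912  0.4703]
 [-0.0431  0.2836]
 [ 0.7032 -0.3813]]
[ 0.5152 -0.0404 -0.2012] -11.529404897526975
[[-0.5831 -0.1364]
 [-0.4632  0.1907]
 [-0.7569 -0.1142]
 [-0.4231 -1.4353]
 [-0.1264 -1.1046]
 [ 0.0133 -1.138 ]
 [-0.8994  0.0392]
 [-0.1685  0.3555]
 [-0.2834 -0.1033]
 [-0.2379  0.0633]
 [ 0.5745  0.2556]
 [-0.9236  0.8875]
 [-0.5362  0.2818]
 [ 0.2512  0.706 ]
 [ 0.6459  0.5607]
 [ 1.0559  1.0465]]
blue tail [0.441  0.0491 0.048 ] [-90.6078  72.9118]
blue blade [ 0.414  -0.0983  0.041 ] [-87.5989 -76.937 ]
glue far [0.4955 0.0149 0.0465] [-30.3668  50.2598]
glue near [ 0.4797 -0.0726  0.0465] [-28.3392 -38.6261]
mk far [0.558  0.0149 0.042 ] [30.8892 62.8006]
mk near [ 0.5333 -0.1087  0.042 ] [ 31.3694 -63.2608]
ye tail [0.6177 0.0131 0.048 ] [89.7606 72.8951]
ye blade [ 0.5879 -0.134   0.041 ] [ 89.9229 -77.1103]
tape [0.5255 0.4582 0.    ]
carton [0.7773 0.0521 0.    ]
```

```bash
cat >> h.py <<'E'
PW=np.array([.5021,.2390,.1288]);PG=np.array([.5152,-.0404,-.2012])
def delta(obs,pos,yaw):
    """tool x down, tool y along direction yaw (world); shift in tool axes and turn vec"""
    R=Ro.from_rotvec(obs["tool_rot"]).as_matrix()
    x=np.array([0,0,-1.]);y=np.array([np.cos(yaw),np.sin(yaw),0]);T=np.c_[x,y,np.cross(x,y)]
    return R.T@(np.array(pos)-obs["tool_pos"]), Ro.from_matrix(R.T@T).as_rotvec()
E
python3 - <<'E'
from h import *
o=robot.get_obs();print(Ro.from_rotvec(o["tool_rot"]).as_matrix())
for yaw in (PG[2],PG[2]+np.pi):
    print(delta(o,[PG[0],PG[1],.35],yaw))
E
```

```text
[[-0.0002  0.368  -0.9298]
 [ 0.0008 -0.9298 -0.368 ]
 [-1.     -0.0008 -0.0001]]
(array([-0.0473, -0.3227, -0.4641]), array([-0.9928, -0.0005,  0.0007]))
(array([-0.0473, -0.3227, -0.4641]), array([2.1488, 0.0009, 0.0006]))
```

```bash
cat >> h.py <<'E'
def plan(pos,yaw,n,hand,obs=None,pr=True):
    o=obs or robot.get_obs();R0=Ro.from_rotvec(o["tool_rot"]);p0=np.array(o["tool_pos"])
    d,r=delta(o,pos,yaw);print("rel",d,r,"dist",np.linalg.norm(d))
    rows=[]
    for i in range(n):
        R=R0*Ro.from_rotvec(r*i/n); s=R.inv().apply((np.array(pos)-p0)/n)
        rows.append(" ".join(f"{v:.3f}".rstrip('0').rstrip('.') if abs(v)>4e-4 else "0" for v in list(s)+list(r/n))+f" {hand}")
    for i in range(0,n,10): print("; ".join(rows[i:i+10]))
E
python3 - <<'E'
from h import *
plan([PG[0],PG[1],.33],PG[2],14,-0.1)
E
```

```text
rel [-0.0273 -0.3227 -0.4641] [-0.9928 -0.0005  0.0007] dist 0.5659631832268516
-0.002 -0.023 -0.033 -0.071 0 0 -0.1; -0.002 -0.021 -0.035 -0.071 0 0 -0.1; -0.002 -0.018 -0.036 -0.071 0 0 -0.1; -0.002 -0.016 -0.037 -0.071 0 0 -0.1; -0.002 -0.013 -0.038 -0.071 0 0 -0.1; -0.002 -0.01 -0.039 -0.071 0 0 -0.1; -0.002 -0.007 -0.04 -0.071 0 0 -0.1; -0.002 -0.004 -0.04 -0.071 0 0 -0.1; -0.002 -0.002 -0.04 -0.071 0 0 -0.1; -0.002 0.001 -0.04 -0.071 0 0 -0.1
-0.002 0.004 -0.04 -0.071 0 0 -0.1; -0.002 0.007 -0.04 -0.071 0 0 -0.1; -0.002 0.01 -0.039 -0.071 0 0 -0.1; -0.002 0.012 -0.038 -0.071 0 0 -0.1
```

>>> {"api": "drive_tool", "payload": {"series": "-0.002 -0.023 -0.033 -0.071 0 0 -0.1; -0.002 -0.021 -0.035 -0.071 0 0 -0.1; -0.002 -0.018 -0.036 -0.071 0 0 -0.1; -0.002 -0.016 -0.037 -0.071 0 0 -0.1; -0.002 -0.013 -0.038 -0.071 0 0 -0.1; -0.002 -0.01 -0.039 -0.071 0 0 -0.1; -0.002 -0.007 -0.04 -0.071 0 0 -0.1; -0.002 -0.004 -0.04 -0.071 0 0 -0.1; -0.002 -0.002 -0.04 -0.071 0 0 -0.1; -0.002 0.001 -0.04 -0.071 0 0 -0.1", "squeeze": 15}}

```text
time_s: 1.15
tool_pos: [0.4259, -0.1629, 0.3216]
tool_rot: [1.543, 0.956, -1.543]
ft_force: [0.4, -1.1, -0.3]
grip_width: 0.453
```

>>> {"api": "drive_tool", "payload": {"series": "-0.002 0.004 -0.04 -0.071 0 0 -0.1; -0.002 0.007 -0.04 -0.071 0 0 -0.1; -0.002 0.01 -0.039 -0.071 0 0 -0.1; -0.002 0.012 -0.038 -0.071 0 0 -0.1"}}

```text
time_s: 1.55
tool_pos: [0.5138, -0.0198, 0.33]
tool_rot: [1.332, 1.128, -1.332]
ft_force: [-0.3, -0.5, 0.3]
grip_width: 0.444
```

Run:
```python
from h import *
plan([PG[0],PG[1],.33],PG[2],3,-0.1)
o=robot.get_obs();print(o)
im=robot.snapshot("wrist");cv2.imwrite("pics/w1.png",im[:,:,::-1])
```

```text
rel [-0.      0.0048  0.0201] [ 0.0338 -0.0019  0.002 ] dist 0.02069036043210972
0 0.002 0.007 0.011 -0.001 0.001 -0.1; 0 0.002 0.007 0.011 -0.001 0.001 -0.1; 0 0.002 0.007 0.011 -0.001 0.001 -0.1
{'time_s': 1.55, 'joint_pos': array([-0.1297,  0.2578,  1.7091,  0.0021,  1.1767,  0.0369]), 'qvel': array([ 0.7654,  0.3303, -0.4848,  0.0016,  0.15  ,  0.0276]), 'effort': array([ -4.5655, -48.3362, -26.1144,   0.1787,  -0.1245,   0.018 ]), 'tool_pos': array([ 0.5138, -0.0198,  0.33  ]), 'tool_rot': array([ 1.3322,  1.1282, -1.3319]), 'ft_force': array([-0.3469, -0.5   ,  0.2865]), 'wrist_torque': array([-0.0521, -0.1149,  0.0322]), 'grip_width': 0.44440892708800106}
```

View pics/w1.png

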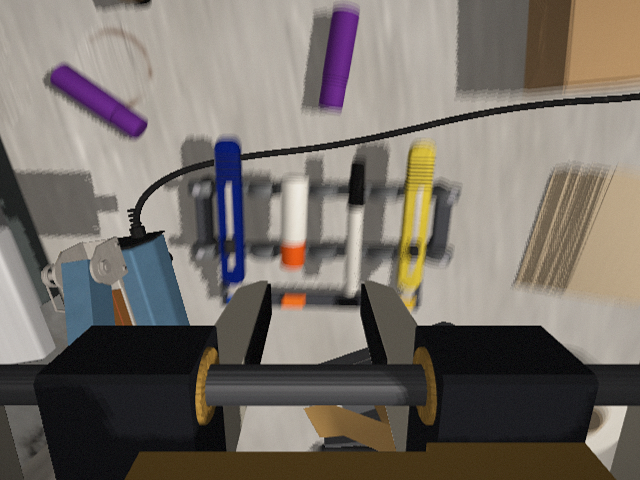

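>>> {"api": "drive_tool", "payload": {"series": "0 0 0 0 0 0 -0.1; 0 0.002 0.02 0 0 0 -0.1; 0 0 0 0 0 0 -0.1; 0 0 0 0 0 0 -0.1"}}

```text
time_s: 2.0
tool_pos: [0.5143, -0.0356, 0.3292]
tool_rot: [1.328, 1.134, -1.326]
ft_force: [-1.2, -0.5, -0.8]
grip_width: 0.447
```

Run:
```python
from h import *
plan([PG[0],PG[1],.33],PG[2],1,-0.1)
o=robot.get_obs();print(o["time_s"],o["tool_pos"],o["qvel"]); import pickle;pickle.dump(o,open("o2.pkl","wb"))
im=robot.snapshot("wrist")[:,:,::-1].copy();cv2.imwrite("pics/w2.png",im)
cv2.imwrite("pics/w2c.png",cv2.resize(im[100:330,180:480],None,fx=2.6,fy=2.6,interpolation=cv2.INTER_CUBIC))
```

```text
rel [-0.0008  0.0017  0.0046] [ 0.0413 -0.0036  0.0029] dist 0.0049788890640138
-0.001 0.002 0.005 0.041 -0.004 0.003 -0.1
2.0 [ 0.5143 -0.0356  0.3292] [-0.0236 -0.0038  0.0069 -0.0057 -0.001  -0.0065]
```

View pics/w2c.png

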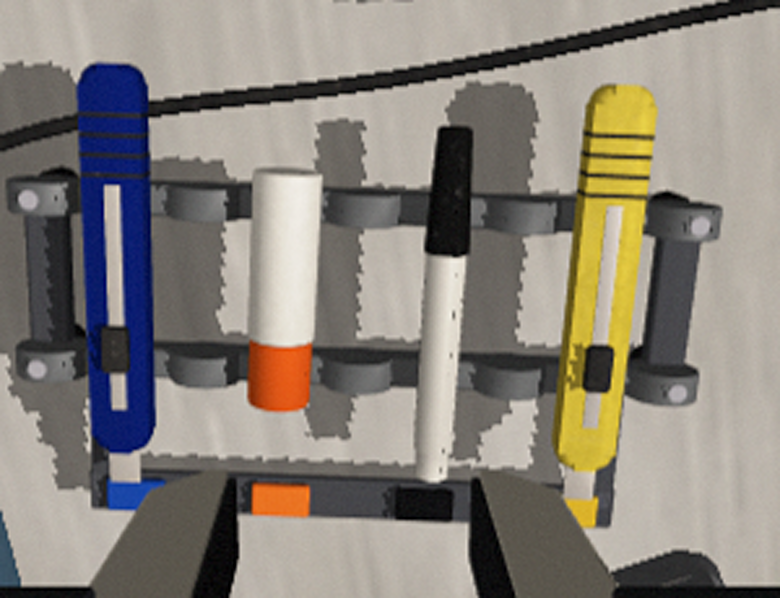

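```bash
cat >> h.py <<'E'
def inv(p,X):
    c,s=np.cos(p[2]),np.sin(p[2]);d=np.array(X)[:2]-p[:2];return np.array([c*d[0]+s*d[1],-s*d[0]+c*d[1]])*1000
E
python3 - <<'E'
from h import *
import pickle;o=pickle.load(open("o2.pkl","rb"))
for nm,uv,z in [("s-+",(28,199),.045),("s--",(37,369),.045),("s++",(700,222),.045),("s+-",(677,393),.045),
 ("blue tail",(112,65),.048),("blue end",(125,480),.041),("blue bodyend",(125,452),.048),
 ("glue far",(287,171),.0575),("glue near",(279,409),.055),("mk far",(456,128),.049),("mk near",(431,480),.049),
 ("ye tail",(622,87),.048),("ye blade",(578,497),.041),("ye bodyend",(584,469),.048),
 ("tag b",(135,496),.027),("tag o",(281,499),.027),("tag k",(424,503),.027)]:
    X=wback(o,(uv[0]/2.6+180,uv[1]/2.6+100),z);print(nm,X,inv(PG,X))
E
```

```text
s-+ [0.4022 0.0151 0.045 ] [-121.7699   31.8368]
s-- [ 0.3897 -0.0481  0.045 ] [-121.4221  -32.6652]
s++ [ 0.6424 -0.0318  0.045 ] [122.9349  33.8377]
s+- [ 0.6295 -0.0962  0.045 ] [123.182  -31.7975]
blue tail [0.4435 0.0558 0.048 ] [-89.4339  79.9396]
blue end [ 0.4115 -0.0995  0.041 ] [-89.781  -78.6593]
blue bodyend [ 0.4163 -0.0854  0.048 ] [-87.9346 -63.9   ]
glue far [0.4979 0.0112 0.0575] [-27.2469  47.1102]
glue near [ 0.4792 -0.0752  0.055 ] [-28.3016 -41.3279]
mk far [0.5586 0.0158 0.049 ] [31.2822 63.707 ]
mk near [ 0.5316 -0.1152  0.049 ] [ 30.9916 -70.043 ]
ye tail [0.6176 0.0204 0.048 ] [88.2328 80.0252]
ye blade [ 0.5886 -0.1352  0.041 ] [ 90.8668 -78.1922]
ye bodyend [ 0.5909 -0.1204  0.048 ] [ 90.1578 -63.3016]
tag b [ 0.4097 -0.1125  0.027 ] [-88.9879 -91.7479]
tag o [ 0.4692 -0.1234  0.027 ] [-28.4541 -90.4831]
tag k [ 0.5276 -0.1345  0.027 ] [ 30.9205 -89.721 ]
```

```bash
cat >> h.py <<'E'
PG=np.array([.5159,-.0401,-.2012])
def lane(P,x,y,z): return r2w(P,np.array([[x/1000,y/1000,z]]))[0]
E
python3 - <<'E'
from h import *
plan(lane(PG,-90,0,.18),PG[2],5,-0.1)
E
```

```text
rel [ 0.1495 -0.0872  0.001 ] [ 0.0415 -0.0035  0.0028] dist 0.17303978435155684
0.03 -0.017 0 0.008 -0.001 0.001 -0.1; 0.03 -0.017 0 0.008 -0.001 0.001 -0.1; 0.03 -0.017 0 0.008 -0.001 0.001 -0.1; 0.03 -0.017 0.001 0.008 -0.001 0.001 -0.1; 0.03 -0.017 0.001 0.008 -0.001 0.001 -0.1
```

>>> {"api": "drive_tool", "payload": {"series": "0.03 -0.017 0 0.01 -0.001 0.001 -0.1; 0.03 -0.017 0 0.01 -0.001 0.001 -0.1; 0.03 -0.017 0 0.01 -0.001 0.001 -0.1; 0.03 -0.017 0.001 0.01 -0.001 0.001 -0.1; 0.01 -0.005 0 0 0 0 -0.1; 0 0 0 0 0 0 -0.1; 0 0 0 0 0 0 -0.1"}}

```text
time_s: 2.75
tool_pos: [0.4391, -0.0233, 0.1963]
tool_rot: [1.362, 1.1, -1.356]
ft_force: [-0.1, -0.6, 0.3]
grip_width: 0.444
```

Run:
```python
from h import *
plan(lane(PG,-90,0,.104),PG[2],1,-0.1)
o=robot.get_obs();print(inv(PG,o["tool_pos"]),o["tool_pos"][2])
```

```text
rel [ 0.0923 -0.0118  0.0011] [-0.0055  0.0001 -0.0048] dist 0.09302051300924559
0.092 -0.012 0.001 -0.006 0 -0.005 -0.1
[-78.6395   1.0827] 0.1963178285502853
```

>>> {"api": "drive_tool", "payload": {"series": "0.02 -0.012 0.001 -0.005 0 -0.005 -0.1; 0 0 0 0 0 0 -0.1; 0 0 0 0 0 0 -0.1"}}

```text
time_s: 3.05
tool_pos: [0.4298, -0.0223, 0.1788]
tool_rot: [1.359, 1.102, -1.353]
ft_force: [0.5, -0.6, 1.2]
grip_width: 0.45
```

Run:
```python
from h import *
plan(lane(PG,-89.5,0,.104),PG[2],1,-0.1)
o=robot.get_obs()
print(inv(PG,o["tool_pos"]+.065*Ro.from_rotvec(o["tool_rot"]).as_matrix()[:,0]),o["tool_pos"][2])
```

```text
rel [ 0.0747 -0.002   0.0002] [-0.0011 -0.0002 -0.0054] dist 0.07476632569729408
0.075 -0.002 0 -0.001 0 -0.005 -0.1
[-87.6015   0.2158] 0.1787500145823307
```

>>> {"api": "drive_tool", "payload": {"series": "0.025 -0.002 0 0 0 -0.005 -0.1; 0.025 0 0 0 0 0 -0.1; 0.02 0 0 0 0 0 -0.1; 0 0 0 0 0 0 -0.1; 0.004 0 0 0 0 0 -0.1; 0 0 0 0 0 0 -1; 0 0 0 0 0 0 -1; 0 0 0 0 0 0 -1", "squeeze": 25}}

```text
time_s: 3.85
tool_pos: [0.4333, -0.0226, 0.1101]
tool_rot: [1.361, 1.1, -1.351]
ft_force: [-21.7, 5.5, 4.4]
grip_width: 0.244
```

Run:
```python
from h import *
o=robot.get_obs();print(o["time_s"],o["grip_width"]*93,o["ft_force"],o["tool_pos"],
 inv(PG,o["tool_pos"]))
plan(lane(PG,-90,0,.2),PG[2],4,-1)
```

```text
3.85 22.725320385987136 [-21.6665   5.515    4.4115] [ 0.4333 -0.0226  0.1101] [-84.4066   0.6037]
rel [-0.0899 -0.0049  0.0006] [-0.0022 -0.0007 -0.0077] dist 0.0900285012349577
-0.022 -0.001 0 -0.001 0 -0.002 -1; -0.022 -0.001 0 -0.001 0 -0.002 -1; -0.022 -0.001 0 -0.001 0 -0.002 -1; -0.022 -0.001 0 -0.001 0 -0.002 -1
```

Run:
```python
from h import *
o=robot.get_obs()
im=robot.snapshot("wrist")[:,:,::-1].copy();cv2.imwrite("pics/w3.png",im)
im=robot.snapshot("side")[:,:,::-1].copy();cv2.imwrite("pics/s3.png",cv2.resize(im[220:380,200:420],None,fx=3.5,fy=3.5,interpolation=cv2.INTER_CUBIC))
o=robot.get_obs();print(o["time_s"],o["grip_width"]*93,o["ft_force"],o["wrist_torque"],inv(PG,o["tool_pos"]))
```

```text
3.95 21.669295064744 [-14.4964   3.7095   7.4741] [0.5222 2.4873 0.0551] [-84.8028   0.6274]
```

View pics/w3.png

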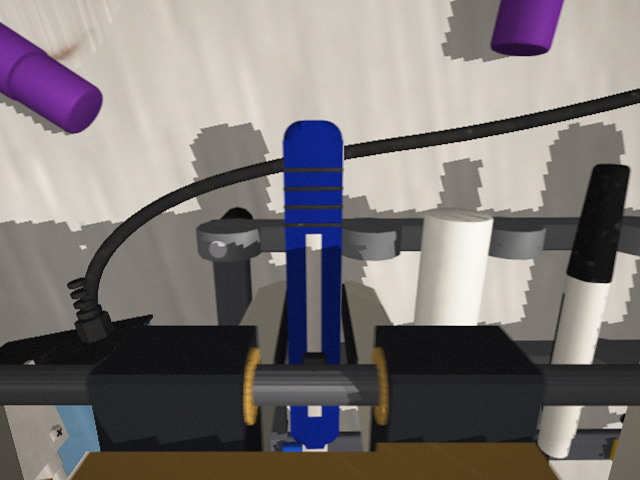

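View pics/s3.png

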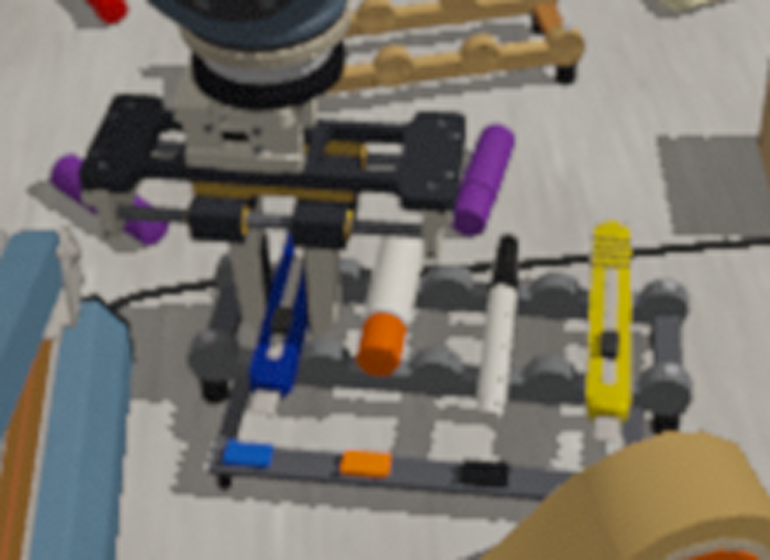

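>>> {"api": "drive_tool", "payload": {"series": "-0.01 0 0 0 0 0 -1; -0.02 0 0 0 0 0 -1; -0.03 0 0 0 0 0 -1; -0.03 0 0 0 0 0 -1; -0.03 0 0 0 0 0 -1; 0 0 0 0 0 0 -1"}}

```text
time_s: 4.55
tool_pos: [0.4314, -0.0222, 0.2376]
tool_rot: [1.361, 1.1, -1.351]
ft_force: [0.9, -0.2, -1.5]
grip_width: 0.236
```

Run:
```python
from h import *
o=robot.get_obs();print(o["time_s"],o["grip_width"]*93,o["ft_force"],o["tool_pos"])
im=robot.snapshot("wrist")[:,:,::-1].copy();cv2.imwrite("pics/w4.png",im)
plan(lane(PW,60,-100,.24),PW[2],10,-1)
```

```text
4.55 21.914968486926607 [ 0.8712 -0.227  -1.4701] [ 0.4314 -0.0222  0.2376]
rel [-0.0033  0.1066 -0.1951] [-0.3319  0.0004 -0.006 ] dist 0.22237663364812943
0 0.011 -0.02 -0.033 0 -0.001 -1; 0 0.011 -0.019 -0.033 0 -0.001 -1; 0 0.012 -0.019 -0.033 0 -0.001 -1; 0 0.013 -0.018 -0.033 0 -0.001 -1; 0 0.013 -0.018 -0.033 0 -0.001 -1; 0 0.014 -0.017 -0.033 0 -0.001 -1; 0 0.014 -0.017 -0.033 0 -0.001 -1; 0 0.015 -0.017 -0.033 0 -0.001 -1; 0 0.015 -0.016 -0.033 0 -0.001 -1; 0 0.016 -0.016 -0.033 0 -0.001 -1
```

View pics/w4.png

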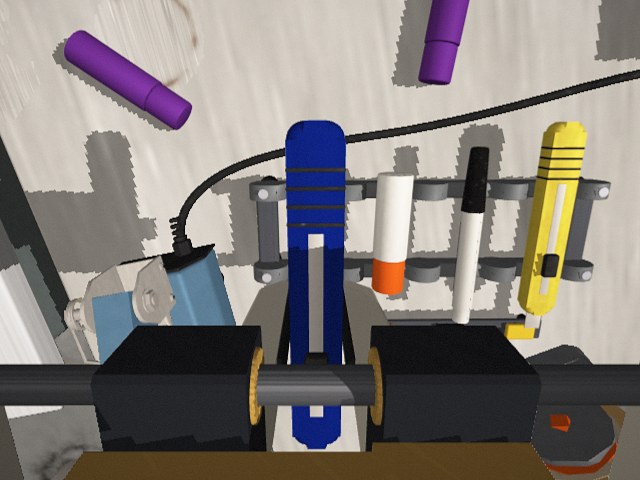

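>>> {"api": "drive_tool", "payload": {"series": "0 0.011 -0.02 -0.033 0 -0.001 -1; 0 0.011 -0.02 -0.033 0 -0.001 -1; 0 0.012 -0.02 -0.033 0 -0.001 -1; 0 0.013 -0.02 -0.033 0 -0.001 -1; 0 0.013 -0.02 -0.033 0 0 -1; 0 0.014 -0.017 -0.033 0 0 -1; 0 0.014 -0.017 -0.033 0 0 -1; 0 0.015 -0.017 -0.033 0 0 -1; 0 0.015 -0.016 -0.033 0 0 -1; 0 0 0 0 0 0 -1"}}

```text
time_s: 5.6
tool_pos: [0.5612, 0.1431, 0.2259]
tool_rot: [1.126, 1.264, -1.14]
ft_force: [0.1, 0.2, -2.7]
grip_width: 0.233
```

>>> {"api": "drive_tool", "payload": {"series": "0 0 0 0 0 0 -1; 0 0 0 0 0 0 -1"}}

```text
time_s: 5.8
tool_pos: [0.56, 0.1425, 0.2239]
tool_rot: [1.125, 1.266, -1.143]
ft_force: [-0.3, -0.5, -0.9]
grip_width: 0.235
```

Run:
```python
from h import *
import pickle
o=robot.get_obs();print(o["time_s"],o["grip_width"]*93,o["ft_force"],o["tool_pos"],o["qvel"]);pickle.dump(o,open("o5.pkl","wb"))
im=robot.snapshot("wrist")[:,:,::-1].copy();cv2.imwrite("pics/w5.png",im)
plan(lane(PW,90,0,.2),PW[2],4,-1)
for X in [(120,-32),(120,32),(-120,32),(-120,-32)]: print(wproj(o,lane(PW,X[0]*122/120,X[1],.045)))
```

```text
5.8 21.858735296290117 [-0.2978 -0.521  -0.8846] [0.56   0.1425 0.2239] [-0.0052  0.0027  0.0178 -0.0021 -0.0055 -0.0002]
rel [ 0.0233  0.0428 -0.1044] [-0.0254  0.0006  0.0141] dist 0.11521549758375915
0.006 0.011 -0.026 -0.006 0 0.004 -1; 0.006 0.011 -0.026 -0.006 0 0.004 -1; 0.006 0.011 -0.026 -0.006 0 0.004 -1; 0.006 0.011 -0.026 -0.006 0 0.004 -1
[[435.3459 133.0573]]
[[441.9978  23.0078]]
[[42.8377 35.3105]]
[[ 64.4363 142.339 ]]
```

View pics/w5.png

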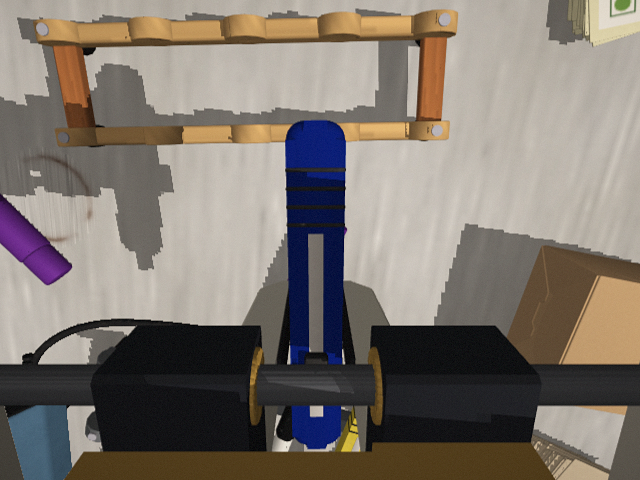

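Run:
```python
from h import *
import pickle
o=pickle.load(open("o5.pkl","rb"))
L=np.array([(122,-32),(122,32),(-122,32),(-122,-32)])/1000
U=[(437,130),(445,20),(42,29),(64,137)]
Wd=np.array([wback(o,u,.045) for u in U]);print([inv(PW,x) for x in Wd])
f=lambda p:(r2w(p,np.c_[L,[.045]*4])-Wd)[:,:2].ravel()
r=least_squares(f,PW);print(r.x,r.fun*1000)
```

```text
[array([122.9469, -30.1117]), array([123.6873,  33.5733]), array([-121.7308,   35.4857]), array([-121.5737,  -28.5887])]
[0.5026 0.2417 0.1219] [-0.3167 -0.1764 -0.6561  0.0958  0.7867  0.0409  0.1861  0.0396]
```

```bash
cat >> h.py <<'E'
PW=np.array([.5025,.2408,.1245])
E
python3 - <<'E'
from h import *
plan(lane(PW,30,0,.16),PW[2],5,-1)
E
```

```text
rel [ 0.0641 -0.016  -0.1045] [-0.0211  0.0006  0.0141] dist 0.12367288672665919
0.013 -0.003 -0.021 -0.004 0 0.003 -1; 0.013 -0.003 -0.021 -0.004 0 0.003 -1; 0.013 -0.003 -0.021 -0.004 0 0.003 -1; 0.013 -0.003 -0.021 -0.004 0 0.003 -1; 0.013 -0.003 -0.021 -0.004 0 0.003 -1
```

>>> {"api": "drive_tool", "payload": {"series": "0.01 -0.003 -0.021 -0.004 0 0.003 -1; 0.01 -0.003 -0.021 -0.004 0 0.003 -1; 0.01 -0.003 -0.021 -0.004 0 0.003 -1; 0.01 -0.003 -0.021 -0.004 0 0.003 -1; 0.01 -0.003 -0.021 -0.004 0 0.003 -1; 0 0 0 0 0 0 -1; 0 0 0 0 0 0 -1"}}

```text
time_s: 6.55
tool_pos: [0.531, 0.2433, 0.173]
tool_rot: [1.123, 1.26, -1.123]
ft_force: [0.0, -0.7, -0.5]
grip_width: 0.238
```

```bash
cat > st.py <<'E'
from h import *
import sys
a=sys.argv;P={"w":PW,"g":PG}[a[1]]
o=robot.get_obs();R=Ro.from_rotvec(o["tool_rot"]).as_matrix()
print(o["time_s"],"w",round(o["grip_width"]*93,1),"F",o["ft_force"],"z",o["tool_pos"][2],"tcp",inv(P,o["tool_pos"]),"gp",inv(P,o["tool_pos"]+.065*R[:,0]))
plan(lane(P,float(a[2]),float(a[3]),float(a[4])),P[2],int(a[5]),a[6])
E
python3 st.py w 30 0 .11 1 -1
```

```text
6.55 w 22.1 F [ 0.0493 -0.7157 -0.477 ] z 0.17303801045920172 tcp [28.5429 -1.0453] gp [28.6585 -1.1417]
rel [ 0.063   0.0013 -0.0012] [-0.0084  0.0015 -0.0018] dist 0.06306351073201204
0.063 0.001 -0.001 -0.008 0.001 -0.002 -1
```

>>> {"api": "drive_tool", "payload": {"series": "0.02 0.001 -0.001 -0.008 0.001 -0.002 -1; 0.02 0 0 0 0 0 -1; 0.015 0 0 0 0 0 -1; 0 0 0 0 0 0 -1; 0 0 0 0 0 0 -1"}}

```text
time_s: 7.05
tool_pos: [0.5341, 0.2405, 0.1193]
tool_rot: [1.123, 1.261, -1.118]
ft_force: [-0.0, 0.0, -0.2]
grip_width: 0.231
```

```bash
python3 st.py w 30 0 .11 1 -1
```

```text
7.05 w 21.5 F [-0.0423  0.0254 -0.1645] z 0.11927490760588143 tcp [31.2914 -4.2546] gp [31.5287 -4.2559]
rel [ 0.0093 -0.0013 -0.0042] [-0.0049  0.     -0.0037] dist 0.010285598239051784
0.009 -0.001 -0.004 -0.005 0 -0.004 -1
```

>>> {"api": "drive_tool", "payload": {"series": "0.006 -0.002 -0.004 -0.005 0 -0.004 -1; 0 0 0 0 0 0 -1; 0.003 0 0 0 0 0 -1; 0 0 0 0 0 0 -1"}}

```text
time_s: 7.45
tool_pos: [0.5323, 0.2445, 0.1118]
tool_rot: [1.119, 1.265, -1.115]
ft_force: [-0.0, -0.7, -0.7]
grip_width: 0.234
```

```bash
python3 st.py w 30 0 .11 1 -1
```

```text
7.45 w 21.8 F [-0.0079 -0.6653 -0.7413] z 0.11182792834202858 tcp [30.0731 -0.0193] gp [30.2252  0.0253]
rel [ 0.0018 -0.0001 -0.    ] [ 0.0002 -0.0007 -0.0023] dist 0.0018294930293724803
0.002 0 0 0 -0.001 -0.002 -1
```

>>> {"api": "drive_tool", "payload": {"series": "0.003 0 0 0 0 0 -1; 0 0 0 0 0 0 -1; 0 0 0 0 0 0 -0.35; 0 0 0 0 0 0 -0.35; -0.011 0 0 0 0 0 -0.35; 0 0 0 0 0 0 -0.35"}}

```text
time_s: 8.05
tool_pos: [0.533, 0.2449, 0.1219]
tool_rot: [1.12, 1.264, -1.113]
ft_force: [-0.1, 0.1, -0.6]
grip_width: 0.325
```

```bash
python3 st.py w 30 0 .12 1 -1
python3 - <<'E'
from h import *
im=robot.snapshot("wrist")[:,:,::-1].copy();cv2.imwrite("pics/w6.png",im)
E
```

```text
8.05 w 30.2 F [-0.0992  0.1136 -0.5515] z 0.12194011273255255 tcp [30.7629  0.2847] gp [31.0461  0.3601]
rel [ 0.0019 -0.0008  0.0003] [ 0.0005 -0.0012 -0.0044] dist 0.002104050527557179
0.002 -0.001 0 0 -0.001 -0.004 -1
```

View pics/w6.png

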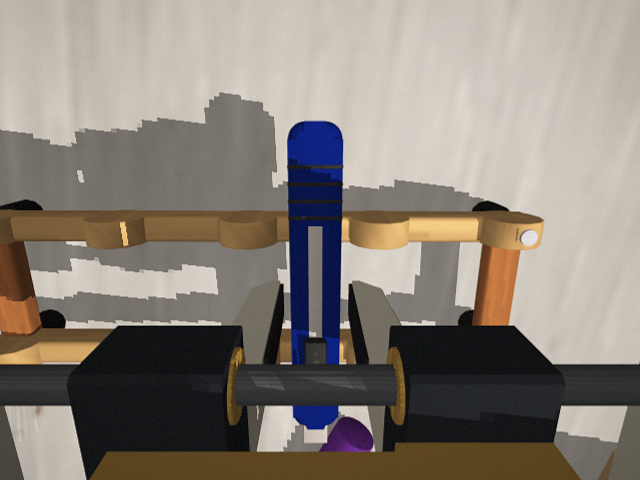

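>>> {"api": "drive_tool", "payload": {"series": "0.002 0 0 0 0 0 -0.35; 0 0 0 0 0 0 -1; 0 0 0 0 0 0 -1; 0 0 0 0 0 0 -1; -0.02 0 0 0 0 0 -1; -0.015 0 0 0 0 0 -1; 0 0 0 0 0 0 -1; 0 0 0 0 0 0 -1"}}

```text
time_s: 8.9
tool_pos: [0.5319, 0.2445, 0.1543]
tool_rot: [1.118, 1.265, -1.115]
ft_force: [0.1, -0.6, -1.2]
grip_width: 0.231
```

```bash
python3 st.py w 90 0 .15 3 -1
```

```text
8.9 w 21.5 F [ 0.0977 -0.575  -1.2352] z 0.15427057852292514 tcp [29.6555 -0.0124] gp [29.7596  0.0204]
rel [0.0044 0.0603 0.    ] [ 0.0005 -0.0005 -0.0016] dist 0.06049543948936418
0.001 0.02 0 0 0 -0.001 -1; 0.001 0.02 0 0 0 -0.001 -1; 0.001 0.02 0 0 0 -0.001 -1
```

>>> {"api": "drive_tool", "payload": {"series": "0 0.02 0 0 0 -0.001 -1; 0 0.02 0 0 0 -0.001 -1; 0 0.02 0 0 0 0 -1; 0 0 0 0 0 0 -1; 0 0 0 0 0 0 -1"}}

```text
time_s: 9.4
tool_pos: [0.5913, 0.2517, 0.1504]
tool_rot: [1.113, 1.269, -1.121]
ft_force: [-0.6, -0.4, -0.4]
grip_width: 0.235
```

```bash
python3 st.py w 89 0 .122 1 -1
```

```text
9.4 w 21.8 F [-0.5562 -0.3594 -0.4066] z 0.15044904836946993 tcp [89.4802 -0.2361] gp [89.1225 -0.2708]
rel [ 0.0285 -0.0003 -0.0003] [0.0007 0.0005 0.0055] dist 0.02845407952311841
0.028 0 0 0.001 0.001 0.006 -1
```

>>> {"api": "drive_tool", "payload": {"series": "0.015 0 0 0.001 0 0.005 -1; 0.008 0 0 0 0 0 -1; 0 0 0 0 0 0 -1; 0 0 0 0 0 0 -1"}}

```text
time_s: 9.8
tool_pos: [0.5884, 0.2514, 0.1259]
tool_rot: [1.114, 1.267, -1.12]
ft_force: [0.4, -0.0, -1.5]
grip_width: 0.231
```

```bash
python3 st.py w 89 0 .121 1 -1
```

```text
9.8 w 21.5 F [ 0.3993 -0.0023 -1.463 ] z 0.12594974139468618 tcp [86.5922 -0.1251] gp [86.3687 -0.1942]
rel [ 0.0049  0.0024 -0.0001] [0.0003 0.0011 0.0034] dist 0.00550572264931958
0.005 0.002 0 0 0.001 0.003 -1
```

>>> {"api": "drive_tool", "payload": {"series": "0.004 0.003 0 0 0.001 0.003 -1; 0 0 0 0 0 0 -1; 0.004 0 0 0 0 0 -1; 0 0 0 0 0 0 -1"}}

```text
time_s: 10.2
tool_pos: [0.5921, 0.2521, 0.1191]
tool_rot: [1.118, 1.265, -1.115]
ft_force: [-0.6, -0.4, -1.4]
grip_width: 0.234
```

```bash
python3 st.py w 89 0 .121 1 -1
```

```text
10.2 w 21.8 F [-0.5943 -0.4096 -1.3512] z 0.11912739826201389 tcp [90.2978  0.1136] gp [90.4399  0.1511]
rel [-0.0019 -0.0013  0.0001] [ 0.0005 -0.0006 -0.0022] dist 0.0022811802057946333
-0.002 -0.001 0 0.001 -0.001 -0.002 -1
```

>>> {"api": "drive_tool", "payload": {"series": "0.002 0 0 0 0 0 -1; 0 0 0 0 0 0 -1; 0 0 0 0 0 0 -0.35; 0 0 0 0 0 0 -0.35; -0.015 0 0 0 0 0 -0.35; -0.03 0 0 0 0 0 -0.35; -0.04 0 0 0 0 0 -0.35; -0.03 0 0 0 0 0 -0.35; 0 0 0 0 0 0 -0.35"}}

```text
time_s: 11.1
tool_pos: [0.592, 0.252, 0.2409]
tool_rot: [1.119, 1.264, -1.114]
ft_force: [0.7, 0.0, -0.1]
grip_width: 0.325
```

```bash
python3 st.py g -29 3 .21 8 -0.1
python3 - <<'E'
from h import *
im=robot.snapshot("wrist")[:,:,::-1].copy();cv2.imwrite("pics/w7.png",im)
E
```

```text
11.1 w 30.3 F [ 0.6895  0.0264 -0.1209] z 0.24094171107399687 tcp [ 16.1645 301.455 ] gp [ 16.3189 301.5528]
rel [ 0.0304 -0.1385  0.2683] [ 0.3262 -0.0011 -0.0026] dist 0.30343470835802305
0.004 -0.017 0.034 0.041 0 0 -0.1; 0.004 -0.016 0.034 0.041 0 0 -0.1; 0.004 -0.015 0.035 0.041 0 0 -0.1; 0.004 -0.013 0.035 0.041 0 0 -0.1; 0.004 -0.012 0.036 0.041 0 0 -0.1; 0.004 -0.01 0.036 0.041 0 0 -0.1; 0.004 -0.009 0.037 0.041 0 0 -0.1; 0.004 -0.007 0.037 0.041 0 0 -0.1
```

View pics/w7.png

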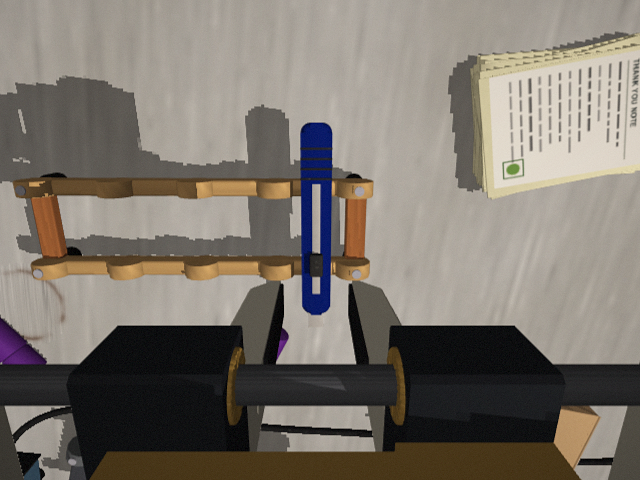

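>>> {"api": "drive_tool", "payload": {"series": "0.002 -0.017 0.034 0.041 0 0 -0.1; 0.002 -0.016 0.034 0.041 0 0 -0.1; 0.004 -0.015 0.035 0.041 0 0 -0.1; 0.004 -0.013 0.035 0.041 0 0 -0.1; 0.004 -0.012 0.036 0.041 0 0 -0.1; 0.004 -0.01 0.036 0.041 0 0 -0.1; 0.004 -0.009 0.02 0.041 0 0 -0.1; 0 -0.007 0.01 0 0 0 -0.1; 0 0 0 0 0 0 -0.1; 0 0 0 0 0 0 -0.1"}}

```text
time_s: 12.15
tool_pos: [0.4843, 0.0052, 0.2077]
tool_rot: [1.328, 1.132, -1.341]
ft_force: [0.3, 0.1, 0.2]
grip_width: 0.448
```

```bash
python3 st.py g -29 3 .18 3 -0.1
```

```text
12.15 w 41.6 F [0.2536 0.0912 0.1756] z 0.2076905945399382 tcp [-39.9676  38.0344] gp [-40.6315  37.9454]
rel [0.0276 0.0101 0.0353] [0.0313 0.0012 0.0102] dist 0.045983325625064256
0.009 0.003 0.012 0.01 0 0.003 -0.1; 0.009 0.003 0.012 0.01 0 0.003 -0.1; 0.009 0.004 0.012 0.01 0 0.003 -0.1
```

>>> {"api": "drive_tool", "payload": {"series": "0.009 0.004 0.012 0.011 0 0.003 -0.1; 0.009 0.004 0.012 0.01 0 0.003 -0.1; 0.009 0.004 0.011 0.01 0 0.003 -0.1; 0 0 0 0 0 0 -0.1; 0 0 0 0 0 0 -0.1"}}

```text
time_s: 12.65
tool_pos: [0.4915, -0.0329, 0.1775]
tool_rot: [1.354, 1.108, -1.356]
ft_force: [0.3, 1.1, 0.1]
grip_width: 0.448
```

```bash
python3 st.py g -29 3 .114 3 -0.1
```

```text
12.65 w 41.7 F [0.3487 1.0619 0.0823] z 0.17751843952405483 tcp [-25.3005   2.144 ] gp [-25.3309   2.0782]
rel [ 0.0635 -0.0037 -0.0009] [0.0016 0.001  0.0005] dist 0.06363184372936502
0.021 -0.001 0 0.001 0 0 -0.1; 0.021 -0.001 0 0.001 0 0 -0.1; 0.021 -0.001 0 0.001 0 0 -0.1
```

>>> {"api": "drive_tool", "payload": {"series": "0.02 -0.004 0 0 0 0 -0.1; 0.02 -0.002 0 0 0 0 -0.1; 0.015 0 0 0 0 0 -0.1; 0.006 0 0 0 0 0 -0.1; 0 0 0 0 0 0 -0.1"}}

```text
time_s: 13.15
tool_pos: [0.4865, -0.0313, 0.1156]
tool_rot: [1.355, 1.106, -1.353]
ft_force: [-0.6, -0.2, -0.3]
grip_width: 0.449
```

```bash
python3 st.py g -28.5 3 .113 1 -0.1
```

```text
13.15 w 41.7 F [-0.5987 -0.2131 -0.2995] z 0.1156014377819241 tcp [-30.5293   2.7266] gp [-30.3994   2.6816]
rel [ 0.0026  0.002  -0.0003] [ 0.002   0.0007 -0.002 ] dist 0.003310625326207685
0.003 0.002 0 0.002 0.001 -0.002 -0.1
```

>>> {"api": "drive_tool", "payload": {"series": "0.003 0.002 0 0 0 0 -0.1; 0 0 0 0 0 0 -0.1; 0 0 0 0 0 0 -1; 0 0 0 0 0 0 -1; 0 0 0 0 0 0 -1"}}

```text
time_s: 13.65
tool_pos: [0.4899, -0.0317, 0.1147]
tool_rot: [1.356, 1.104, -1.35]
ft_force: [-0.2, -0.4, -1.1]
grip_width: 0.261
```

```bash
python3 st.py g -28.5 3 .2 4 -1
```

```text
13.65 w 24.3 F [-0.2075 -0.4331 -1.0836] z 0.1147187459498089 tcp [-27.1323   3.0111] gp [-26.7659   2.9785]
rel [-0.0853 -0.0009  0.0001] [ 0.0023  0.0005 -0.0056] dist 0.08529222154191823
-0.021 0 0 0.001 0 -0.001 -1; -0.021 0 0 0.001 0 -0.001 -1; -0.021 0 0 0.001 0 -0.001 -1; -0.021 0 0 0.001 0 -0.001 -1
```

>>> {"api": "drive_tool", "payload": {"series": "-0.02 0 0 0 0 0 -1; -0.03 0 0 0 0 0 -1; -0.03 0 0 0 0 0 -1; -0.02 0 0 0 0 0 -1; 0 0 0 0 0 0 -1; 0 0 0 0 0 0 -1"}}

```text
time_s: 14.25
tool_pos: [0.4887, -0.0315, 0.2181]
tool_rot: [1.356, 1.104, -1.351]
ft_force: [-0.4, 0.1, -1.5]
grip_width: 0.262
```

```bash
python3 - <<'E'
from h import *
o=robot.get_obs()
im=robot.snapshot("wrist")[:,:,::-1].copy();cv2.imwrite("pics/w8.png",im)
# glue far end expected px, tool frame (x=.065, z=-.044)
R=Ro.from_rotvec(o["tool_rot"]).as_matrix()
for z in (-.044,.044): print(wproj(o,o["tool_pos"]+R@np.array([.065-.0125,0,z])))
E
python3 st.py w 30 0 .18 9 -1
```

```text
[[315.6415 224.7049]]
[[315.5069 426.0277]]
14.3 w 24.3 F [-0.9594 -0.333   0.2037] z 0.2179303016222009 tcp [ -47.4491 -268.5071] gp [ -47.1873 -268.6331]
rel [ 0.0377 -0.0121 -0.2792] [-0.3235  0.0013 -0.0043] dist 0.28201622131097154
0.004 -0.001 -0.031 -0.036 0 -0 -1; 0.004 0 -0.031 -0.036 0 -0 -1; 0.004 0.001 -0.031 -0.036 0 -0 -1; 0.004 0.002 -0.031 -0.036 0 -0 -1; 0.004 0.003 -0.031 -0.036 0 -0 -1; 0.004 0.004 -0.031 -0.036 0 -0 -1; 0.004 0.005 -0.031 -0.036 0 -0 -1; 0.004 0.006 -0.03 -0.036 0 -0 -1; 0.004 0.008 -0.03 -0.036 0 -0 -1
```

View pics/w8.png

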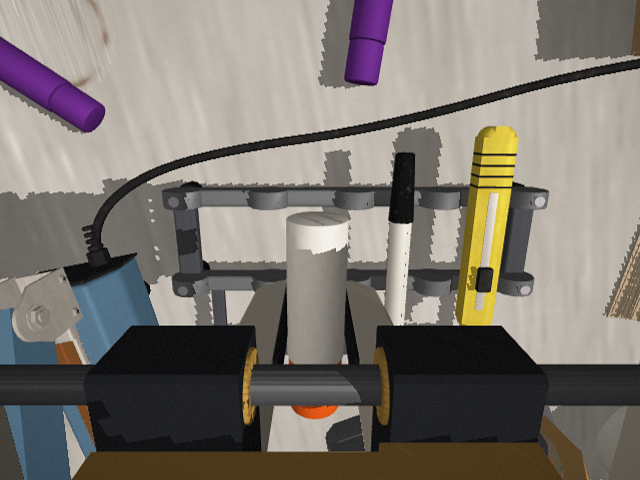

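>>> {"api": "drive_tool", "payload": {"series": "0 -0.001 -0.031 -0.036 0 0 -1; 0 0 -0.031 -0.036 0 0 -1; 0 0.001 -0.031 -0.036 0 0 -1; 0 0.002 -0.031 -0.036 0 0 -1; 0 0.003 -0.031 -0.036 0 0 -1; 0.004 0.004 -0.031 -0.036 0 0 -1; 0.004 0.005 -0.031 -0.036 0 0 -1; 0.004 0.006 -0.02 -0.036 0 0 -1; 0 0 -0.01 0 0 0 -1; 0 0 0 0 0 0 -1"}}

```text
time_s: 15.3
tool_pos: [0.5228, 0.2224, 0.1914]
tool_rot: [1.128, 1.261, -1.15]
ft_force: [-0.2, -0.8, -1.3]
grip_width: 0.262
```

>>> {"api": "drive_tool", "payload": {"series": "0 0 0 0 0 0 -1"}}

```text
time_s: 15.4
tool_pos: [0.5224, 0.2218, 0.1908]
tool_rot: [1.127, 1.261, -1.151]
ft_force: [-0.2, -0.3, -0.1]
grip_width: 0.263
```

```bash
python3 st.py w 30 0 .17 3 -1
```

```text
15.4 w 24.5 F [-0.1731 -0.3044 -0.0787] z 0.1907678357527812 tcp [ 17.4218 -21.3223] gp [ 16.4001 -21.5502]
rel [ 0.0205  0.0123 -0.0217] [-0.0282  0.0037  0.0157] dist 0.032313351548062086
0.007 0.004 -0.007 -0.009 0.001 0.005 -1; 0.007 0.004 -0.007 -0.009 0.001 0.005 -1; 0.007 0.004 -0.007 -0.009 0.001 0.005 -1
```

>>> {"api": "drive_tool", "payload": {"series": "0.007 0.005 -0.008 -0.01 0.001 0.005 -1; 0.007 0.004 -0.007 -0.009 0.001 0.005 -1; 0.007 0.004 -0.007 -0.009 0.001 0.005 -1; 0 0 0 0 0 0 -1; 0 0 0 0 0 0 -1"}}

```text
time_s: 15.9
tool_pos: [0.5339, 0.2444, 0.1674]
tool_rot: [1.118, 1.264, -1.118]
ft_force: [0.5, -0.4, 0.2]
grip_width: 0.26
```

```bash
python3 st.py w 30 0 .12 3 -1
```

```text
15.9 w 24.2 F [ 0.5455 -0.3662  0.2197] z 0.16737853260042806 tcp [31.6562 -0.2905] gp [31.6669 -0.3425]
rel [ 0.0474 -0.0017 -0.0003] [-0.0017  0.0008 -0.0002] dist 0.047408362134274545
0.016 -0.001 0 -0.001 0 0 -1; 0.016 -0.001 0 -0.001 0 0 -1; 0.016 -0.001 0 -0.001 0 0 -1
```

>>> {"api": "drive_tool", "payload": {"series": "0.016 -0.002 0 -0.001 0 0 -1; 0.016 0 0 0 0 0 -1; 0.012 0 0 0 0 0 -1; 0 0 0 0 0 0 -1; 0 0 0 0 0 0 -1"}}

```text
time_s: 16.4
tool_pos: [0.5326, 0.2439, 0.1232]
tool_rot: [1.119, 1.263, -1.117]
ft_force: [0.7, -0.4, -0.4]
grip_width: 0.26
```

```bash
python3 st.py w 30 0 .115 1 -1
```

```text
16.4 w 24.2 F [ 0.7102 -0.3539 -0.3599] z 0.12315702056424485 tcp [30.2495 -0.692 ] gp [30.3848 -0.7221]
rel [ 0.0082 -0.0003 -0.0007] [-0.0013  0.0005 -0.0021] dist 0.008190123937230585
0.008 0 -0.001 -0.001 0 -0.002 -1
```

>>> {"api": "drive_tool", "payload": {"series": "0.006 0 -0.001 0 0 0 -1; 0.003 0 0 0 0 0 -1; 0 0 0 0 0 0 -1; 0 0 0 0 0 0 -1"}}

```text
time_s: 16.8
tool_pos: [0.5332, 0.2452, 0.115]
tool_rot: [1.12, 1.262, -1.115]
ft_force: [0.7, -1.0, -0.6]
grip_width: 0.263
```

```bash
python3 st.py w 30 0 .115 1 -1
```

```text
16.8 w 24.4 F [ 0.7147 -0.9807 -0.567 ] z 0.11501288095485868 tcp [30.9745  0.5212] gp [31.2578  0.5246]
rel [ 0.     -0.001   0.0005] [-0.0014 -0.0001 -0.0044] dist 0.0011052196677671655
0 -0.001 0.001 -0.001 0 -0.004 -1
```

>>> {"api": "drive_tool", "payload": {"series": "0.002 0 0 0 0 0 -1; 0 0 0 0 0 0 -1; 0 0 0 0 0 0 -0.25; 0 0 0 0 0 0 -0.25; -0.015 0 0 0 0 0 -0.25; -0.03 0 0 0 0 0 -0.25; -0.04 0 0 0 0 0 -0.25; -0.03 0 0 0 0 0 -0.25; 0 0 0 0 0 0 -0.25; 0 0 0 0 0 0 -0.25"}}

```text
time_s: 17.8
tool_pos: [0.5328, 0.2451, 0.2381]
tool_rot: [1.122, 1.261, -1.113]
ft_force: [-0.4, -0.5, -0.8]
grip_width: 0.377
```

```bash
python3 st.py g 31 -3 .19 9 -0.3
python3 - <<'E'
from h import *
im=robot.snapshot("wrist")[:,:,::-1].copy();cv2.imwrite("pics/w9.png",im)
E
```

```text
17.8 w 35.1 F [-0.4151 -0.4559 -0.7652] z 0.23814917344984637 tcp [-40.486  282.8581] gp [-40.0781 283.0404]
rel [ 0.0478 -0.0237  0.2938] [ 0.3244 -0.0018 -0.0067] dist 0.29856899272930915
0.005 -0.003 0.033 0.036 0 -0.001 -0.3; 0.005 -0.001 0.033 0.036 0 -0.001 -0.3; 0.005 0 0.033 0.036 0 -0.001 -0.3; 0.005 0.001 0.033 0.036 0 -0.001 -0.3; 0.005 0.002 0.033 0.036 0 -0.001 -0.3; 0.005 0.003 0.033 0.036 0 -0.001 -0.3; 0.005 0.004 0.032 0.036 0 -0.001 -0.3; 0.005 0.006 0.032 0.036 0 -0.001 -0.3; 0.005 0.007 0.032 0.036 0 -0.001 -0.3
```

View pics/w9.png

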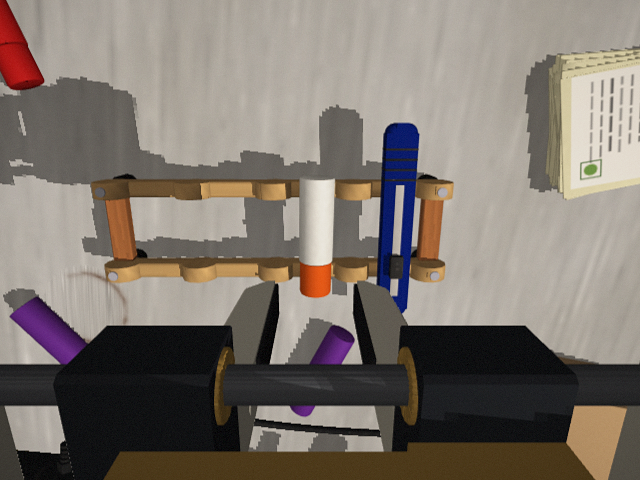

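>>> {"api": "drive_tool", "payload": {"series": "0.003 -0.003 0.033 0.037 0 -0.001 -0.2; 0.003 -0.001 0.033 0.037 0 -0.001 -0.2; 0.003 0 0.033 0.037 0 -0.001 -0.2; 0.005 0.001 0.033 0.037 0 -0.001 -0.2; 0.005 0.002 0.033 0.037 0 -0.001 -0.2; 0.005 0.003 0.033 0.037 0 -0.001 -0.2; 0.005 0.004 0.032 0.037 0 -0.001 -0.2; 0.005 0.006 0.032 0.036 0 -0.001 -0.2; 0 0.004 0.015 0.02 0 0 -0.2; 0 0 0 0 0 0 -0.2"}}

```text
time_s: 18.85
tool_pos: [0.5394, -0.0432, 0.1921]
tool_rot: [1.349, 1.12, -1.371]
ft_force: [0.3, 0.8, -0.2]
grip_width: 0.398
```

>>> {"api": "drive_tool", "payload": {"series": "0 0 0 0 0 0 -0.2"}}

```text
time_s: 18.95
tool_pos: [0.539, -0.043, 0.1913]
tool_rot: [1.348, 1.122, -1.372]
ft_force: [0.3, 0.0, 0.1]
grip_width: 0.398
```

```bash
python3 st.py g 30.5 -3 .17 3 -0.2
```

```text
18.95 w 37.0 F [0.3283 0.0042 0.1073] z 0.19130952311260932 tcp [23.202   1.8076] gp [21.9015  1.7254]
rel [0.0212 0.0077 0.0048] [-0.0017  0.0013  0.02  ] dist 0.023031921542328197
0.007 0.003 0.002 -0.001 0 0.007 -0.2; 0.007 0.003 0.002 -0.001 0 0.007 -0.2; 0.007 0.002 0.002 -0.001 0 0.007 -0.2
```

>>> {"api": "drive_tool", "payload": {"series": "0.01 0.003 0.002 0 0 0.007 -0.2; 0.01 0.003 0.002 0 0 0.007 -0.2; 0.01 0.002 0.001 0 0 0.006 -0.2; 0.01 0 0 0 0 0 -0.2; 0 0 0 0 0 0 -0.2; 0 0 0 0 0 0 -0.2"}}

```text
time_s: 19.55
tool_pos: [0.5453, -0.0465, 0.146]
tool_rot: [1.352, 1.109, -1.355]
ft_force: [-0.4, -0.0, 0.9]
grip_width: 0.4
```

```bash
python3 - <<'E'
from h import *
o=robot.get_obs()
im=robot.snapshot("wrist")[:,:,::-1].copy();cv2.imwrite("pics/w10.png",im)
E
python3 st.py g 30.5 -3 .107 3 -0.2
```

```text
19.6 w 37.2 F [-0.6506  0.1858  0.7801] z 0.14603794276118176 tcp [30.0221 -0.3838] gp [29.9502 -0.4533]
rel [0.039  0.0005 0.0026] [0.0036 0.0011 0.0011] dist 0.039128427484572355
0.013 0 0.001 0.001 0 0 -0.2; 0.013 0 0.001 0.001 0 0 -0.2; 0.013 0 0.001 0.001 0 0 -0.2
```

View pics/w10.png

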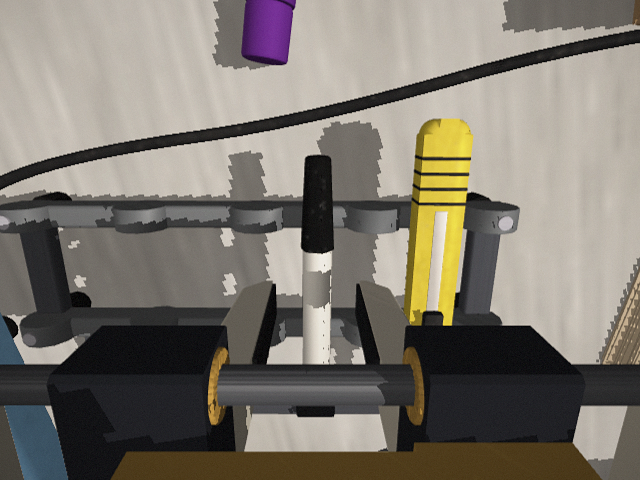

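>>> {"api": "drive_tool", "payload": {"series": "0.015 0 0.002 0.002 0 0 -0.2; 0.014 0 0 0 0 0 -0.2; 0.008 0 0 0 0 0 -0.2; 0 0 0 0 0 0 -0.2; 0 0 0 0 0 0 -1; 0 0 0 0 0 0 -1; 0 0 0 0 0 0 -1"}}

```text
time_s: 20.3
tool_pos: [0.546, -0.0484, 0.1095]
tool_rot: [1.355, 1.106, -1.353]
ft_force: [0.1, 0.6, -0.3]
grip_width: 0.188
```

```bash
python3 st.py g 30.5 -3 .107 3 -0.2
```

```text
20.3 w 17.5 F [ 0.1053  0.6109 -0.2749] z 0.10948662850224153 tcp [31.1911 -2.0886] gp [31.3495 -2.148 ]
rel [ 0.0025 -0.0007  0.0009] [ 0.0019  0.0009 -0.0024] dist 0.0027370919191181055
0.001 0 0 0.001 0 -0.001 -0.2; 0.001 0 0 0.001 0 -0.001 -0.2; 0.001 0 0 0.001 0 -0.001 -0.2
```

>>> {"api": "drive_tool", "payload": {"series": "-0.02 0 0 0 0 0 -1; -0.03 0 0 0 0 0 -1; -0.03 0 0 0 0 0 -1; -0.02 0 0 0 0 0 -1; 0 0 0 0 0 0 -1; 0 0 0 0 0 0 -1"}}

```text
time_s: 20.9
tool_pos: [0.5456, -0.0482, 0.214]
tool_rot: [1.355, 1.105, -1.353]
ft_force: [0.7, 0.1, -1.6]
grip_width: 0.159
```

```bash
python3 - <<'E'
from h import *
o=robot.get_obs()
im=robot.snapshot("wrist")[:,:,::-1].copy()
R=Ro.from_rotvec(o["tool_rot"]).as_matrix()
for z in (-.0675,.0675):
    p=wproj(o,o["tool_pos"]+R@np.array([.065,0,z]))[0];print(p);cv2.circle(im,tuple(int(round(v)) for v in p),3,(0,0,255),1)
cv2.imwrite("pics/w11.png",im)
E
python3 st.py w -30 0 .19 9 -1
```

```text
[315.6811 155.3783]
[315.4878 447.188 ]
20.95 w 14.5 F [-0.2086 -0.6905  0.0566] z 0.21384663177870356 tcp [   6.9707 -292.0916] gp [   7.1514 -292.211 ]
rel [ 0.0232 -0.1281 -0.2652] [-0.3238  0.0014 -0.0031] dist 0.2953862050741792
0.003 -0.014 -0.029 -0.036 0 0 -1; 0.003 -0.013 -0.03 -0.036 0 0 -1; 0.003 -0.012 -0.03 -0.036 0 0 -1; 0.003 -0.011 -0.031 -0.036 0 0 -1; 0.003 -0.01 -0.031 -0.036 0 0 -1; 0.003 -0.009 -0.032 -0.036 0 0 -1; 0.003 -0.008 -0.032 -0.036 0 0 -1; 0.003 -0.006 -0.032 -0.036 0 0 -1; 0.003 -0.005 -0.032 -0.036 0 0 -1
```

View pics/w11.png

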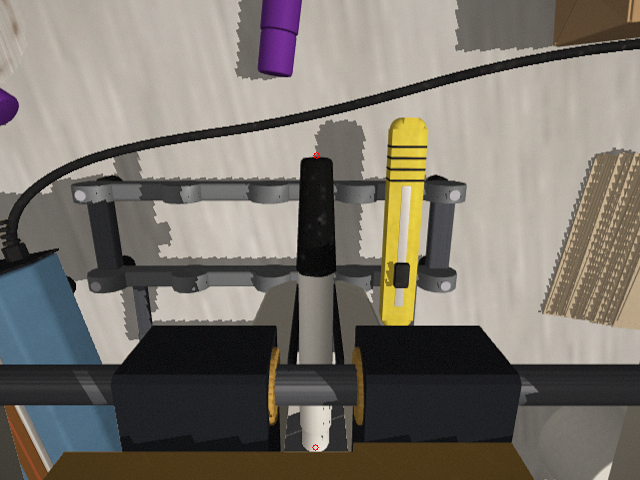

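>>> {"api": "drive_tool", "payload": {"series": "0 -0.014 -0.029 -0.036 0 0 -1; 0 -0.013 -0.03 -0.036 0 0 -1; 0 -0.012 -0.03 -0.036 0 0 -1; 0 -0.011 -0.031 -0.036 0 0 -1; 0.003 -0.01 -0.031 -0.036 0 0 -1; 0.003 -0.009 -0.032 -0.036 0 0 -1; 0.003 -0.008 -0.032 -0.036 0 0 -1; 0.003 -0.006 -0.032 -0.036 0 0 -1; 0 0 -0.01 -0.02 0 0 -1; 0 0 0 0 0 0 -1"}}

```text
time_s: 21.95
tool_pos: [0.4726, 0.2229, 0.1892]
tool_rot: [1.112, 1.27, -1.132]
ft_force: [-0.6, -0.4, 0.7]
grip_width: 0.16
```

>>> {"api": "drive_tool", "payload": {"series": "0 0 0 0 0 0 -1"}}

```text
time_s: 22.05
tool_pos: [0.4725, 0.2223, 0.1885]
tool_rot: [1.112, 1.27, -1.134]
ft_force: [0.7, -0.0, -0.4]
grip_width: 0.161
```

```bash
python3 st.py w -30 0 .17 3 -1
```

```text
22.05 w 15.0 F [ 0.711  -0.047  -0.4454] z 0.18852140073700613 tcp [-32.0203 -14.6479] gp [-32.9546 -14.874 ]
rel [ 0.0184  0.0022 -0.0147] [-0.006   0.0035  0.0144] dist 0.0236999071758913
0.006 0.001 -0.005 -0.002 0.001 0.005 -1; 0.006 0.001 -0.005 -0.002 0.001 0.005 -1; 0.006 0.001 -0.005 -0.002 0.001 0.005 -1
```

>>> {"api": "drive_tool", "payload": {"series": "0.009 0.001 -0.005 -0.002 0.001 0.005 -1; 0.009 0.001 -0.005 -0.002 0.001 0.005 -1; 0.009 0.001 -0.005 -0.002 0.001 0.005 -1; 0.009 0 0 0 0 0 -1; 0 0 0 0 0 0 -1; 0 0 0 0 0 0 -1"}}

```text
time_s: 22.65
tool_pos: [0.4745, 0.2354, 0.1481]
tool_rot: [1.12, 1.262, -1.121]
ft_force: [0.3, -0.1, -0.7]
grip_width: 0.158
```

```bash
python3 st.py w -30 0 .12 3 -1
```

```text
22.65 w 14.7 F [ 0.2753 -0.0618 -0.7354] z 0.14806277321067432 tcp [-28.4881  -1.8347] gp [-28.4632  -1.8999]
rel [ 0.0281 -0.0015 -0.0019] [-0.0049  0.001  -0.0004] dist 0.028163296615613398
0.009 -0.001 -0.001 -0.002 0 0 -1; 0.009 -0.001 -0.001 -0.002 0 0 -1; 0.009 -0.001 -0.001 -0.002 0 0 -1
```

>>> {"api": "drive_tool", "payload": {"series": "0.015 -0.002 -0.002 -0.005 0 0 -1; 0.013 0 0 0 0 0 -1; 0.006 0 0 0 0 0 -1; 0 0 0 0 0 0 -1; 0 0 0 0 0 0 -1"}}

```text
time_s: 23.15
tool_pos: [0.4732, 0.237, 0.1136]
tool_rot: [1.118, 1.263, -1.116]
ft_force: [0.1, -0.5, 0.1]
grip_width: 0.156
```

```bash
python3 st.py w -30 0 .11 1 -1
```

```text
23.15 w 14.5 F [ 0.1346 -0.522   0.1346] z 0.11362392115576873 tcp [-29.5875  -0.1113] gp [-29.4501  -0.154 ]
rel [ 0.0036 -0.0004 -0.0001] [-0.0005  0.0007 -0.0021] dist 0.0036490162037392457
0.004 -0 0 -0.001 0.001 -0.002 -1
```

>>> {"api": "drive_tool", "payload": {"series": "0.004 0 0 0 0 0 -1; 0 0 0 0 0 0 -1; 0.002 0 0 0 0 0 -1; 0 0 0 0 0 0 -1; 0 0 0 0 0 0 -0.4; 0 0 0 0 0 0 -0.4"}}

```text
time_s: 23.75
tool_pos: [0.4748, 0.2376, 0.1113]
tool_rot: [1.122, 1.261, -1.112]
ft_force: [-0.1, -0.3, -0.4]
grip_width: 0.275
```

>>> {"api": "drive_tool", "payload": {"series": "-0.015 0 0 0 0 0 -0.4; -0.03 0 0 0 0 0 -0.4; -0.04 0 0 0 0 0 -0.4; -0.03 0 0 0 0 0 -0.4; 0 0 0 0 0 0 -0.4; 0 0 0 0 0 0 -0.4"}}

```text
time_s: 24.35
tool_pos: [0.4737, 0.2371, 0.2289]
tool_rot: [1.12, 1.262, -1.114]
ft_force: [0.1, -0.6, -0.3]
grip_width: 0.3
```

```bash
python3 st.py g 89 0 .2 10 -0.35
python3 - <<'E'
from h import *
im=robot.snapshot("wrist")[:,:,::-1].copy();cv2.imwrite("pics/w12.png",im)
E
```

```text
24.35 w 27.9 F [ 0.0712 -0.5918 -0.2916] z 0.22887723372580748 tcp [-96.7727 263.1918] gp [-96.4552 263.3064]
rel [0.0293 0.0919 0.3087] [ 0.3248 -0.001  -0.0051] dist 0.3234429146728118
0.003 0.009 0.031 0.032 0 -0.001 -0.35; 0.003 0.01 0.031 0.032 0 -0.001 -0.35; 0.003 0.011 0.03 0.032 0 -0.001 -0.35; 0.003 0.012 0.03 0.032 0 -0.001 -0.35; 0.003 0.013 0.029 0.032 0 -0.001 -0.35; 0.003 0.014 0.029 0.032 0 -0.001 -0.35; 0.003 0.015 0.029 0.032 0 -0.001 -0.35; 0.003 0.016 0.028 0.032 0 -0.001 -0.35; 0.003 0.017 0.027 0.032 0 -0.001 -0.35; 0.003 0.018 0.027 0.032 0 -0.001 -0.35
```

View pics/w12.png

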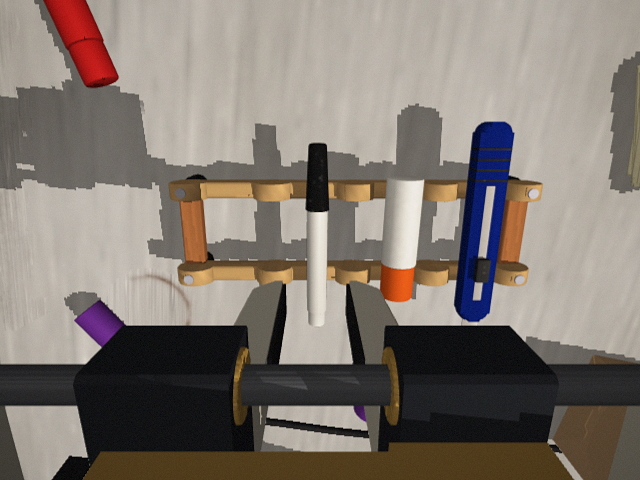

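>>> {"api": "drive_tool", "payload": {"series": "0 0.01 0.031 0.033 0 -0.001 -0.3; 0 0.011 0.031 0.033 0 -0.001 -0.3; 0 0.012 0.03 0.033 0 -0.001 -0.3; 0 0.013 0.03 0.033 0 -0.001 -0.3; 0.003 0.014 0.029 0.033 0 -0.001 -0.3; 0.003 0.015 0.029 0.033 0 0 -0.3; 0.003 0.016 0.029 0.033 0 0 -0.3; 0.003 0.017 0.028 0.033 0 0 -0.3; 0.003 0.017 0.027 0.033 0 0 -0.3; 0 0.01 0.015 0.02 0 0 -0.3"}}

```text
time_s: 25.4
tool_pos: [0.603, -0.0552, 0.1972]
tool_rot: [1.345, 1.121, -1.373]
ft_force: [-0.5, 0.3, 0.2]
grip_width: 0.355
```

>>> {"api": "drive_tool", "payload": {"series": "0 0 0 0 0 0 -0.3; 0 0 0 0 0 0 -0.3"}}

```text
time_s: 25.6
tool_pos: [0.6027, -0.0563, 0.195]
tool_rot: [1.346, 1.122, -1.377]
ft_force: [-0.1, 0.6, -0.3]
grip_width: 0.35
```

```bash
python3 st.py g 89 1 .18 3 -0.3
```

```text
25.6 w 32.6 F [-0.0615  0.6352 -0.3158] z 0.19499668351584015 tcp [88.291  1.45 ] gp [86.7577  1.206 ]
rel [0.015  0.0011 0.0004] [-0.0029  0.0038  0.0236] dist 0.015020177493563555
0.005 0 0 -0.001 0.001 0.008 -0.3; 0.005 0 0 -0.001 0.001 0.008 -0.3; 0.005 0 0 -0.001 0.001 0.008 -0.3
```

>>> {"api": "drive_tool", "payload": {"series": "0.015 0 0 -0.001 0.001 0.008 -0.3; 0.015 0 0 -0.001 0.001 0.008 -0.3; 0.01 0 0 -0.001 0.001 0.007 -0.3; 0 0 0 0 0 0 -0.3; 0 0 0 0 0 0 -0.3"}}

```text
time_s: 26.1
tool_pos: [0.6007, -0.0511, 0.1538]
tool_rot: [1.351, 1.112, -1.352]
ft_force: [-0.5, 0.4, 0.2]
grip_width: 0.351
```

```bash
python3 - <<'E'
from h import *
o=robot.get_obs()
im=robot.snapshot("wrist")[:,:,::-1].copy();cv2.imwrite("pics/w13.png",im)
E
python3 st.py g 89 1 .121 3 -0.3
```

```text
26.15 w 32.5 F [-0.7279  0.2182 -0.6789] z 0.15389658645265397 tcp [85.2587  6.1684] gp [85.1952  6.168 ]
rel [0.0329 0.0037 0.0052] [0.0066 0.     0.001 ] dist 0.03350962471034785
0.011 0.001 0.002 0.002 0 0 -0.3; 0.011 0.001 0.002 0.002 0 0 -0.3; 0.011 0.001 0.002 0.002 0 0 -0.3
```

View pics/w13.png

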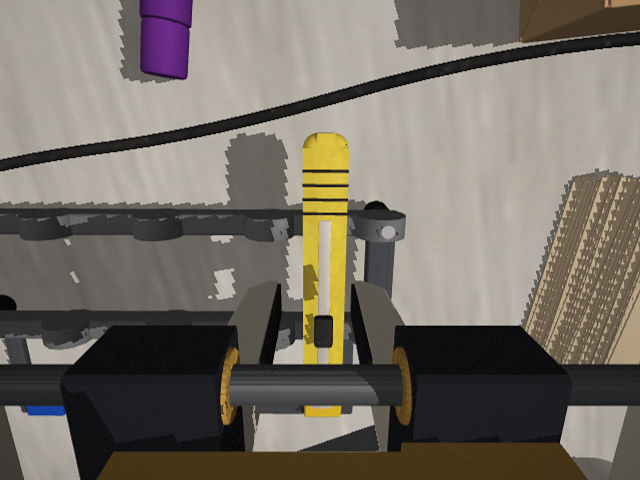

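>>> {"api": "drive_tool", "payload": {"series": "0.012 0.004 0.005 0.01 0 0 -0.3; 0.01 0 0 0 0 0 -0.3; 0 0 0 0 0 0 -0.3; 0 0 0 0 0 0 -0.3"}}

```text
time_s: 26.55
tool_pos: [0.6044, -0.0573, 0.1309]
tool_rot: [1.359, 1.105, -1.359]
ft_force: [-0.7, -0.9, -0.6]
grip_width: 0.35
```

```bash
python3 st.py g 89.3 1 .120 1 -0.3
```

```text
26.55 w 32.5 F [-0.6737 -0.8769 -0.641 ] z 0.13094550496388097 tcp [90.1358  0.8378] gp [90.1697  0.8393]
rel [ 0.0109 -0.0008 -0.0002] [-0.0043 -0.     -0.0005] dist 0.010978570414207554
0.011 -0.001 0 -0.004 0 -0.001 -0.3
```

>>> {"api": "drive_tool", "payload": {"series": "0.009 -0.001 0 0 0 0 -0.3; 0 0 0 0 0 0 -0.3; 0.001 0 0 0 0 0 -0.3; 0 0 0 0 0 0 -0.3"}}

```text
time_s: 26.95
tool_pos: [0.6033, -0.0571, 0.1202]
tool_rot: [1.359, 1.104, -1.359]
ft_force: [0.0, -0.6, -0.3]
grip_width: 0.35
```

```bash
python3 st.py g 89.3 1 .120 1 -0.3
```

```text
26.95 w 32.5 F [ 0.0001 -0.5713 -0.3492] z 0.120182504199667 tcp [89.046   0.8064] gp [89.0789  0.8079]
rel [ 0.0002  0.0003 -0.0002] [-0.0043 -0.     -0.0005] dist 0.0003678230300751303
0 0 0 -0.004 0 -0.001 -0.3
```

>>> {"api": "drive_tool", "payload": {"series": "0 0 0 0 0 0 -1; 0 0 0 0 0 0 -1; 0 0 0 0 0 0 -1; -0.02 0 0 0 0 0 -1; -0.03 0 0 0 0 0 -1; -0.03 0 0 0 0 0 -1; -0.02 0 0 0 0 0 -1; 0 0 0 0 0 0 -1; 0 0 0 0 0 0 -1"}}

```text
time_s: 27.85
tool_pos: [0.6026, -0.057, 0.2228]
tool_rot: [1.358, 1.106, -1.36]
ft_force: [-0.3, -0.1, -1.4]
grip_width: 0.233
```

```bash
python3 - <<'E'
from h import *
o=robot.get_obs()
im=robot.snapshot("wrist")[:,:,::-1].copy()
R=Ro.from_rotvec(o["tool_rot"]).as_matrix()
for z in (-.08,.08):
    p=wproj(o,o["tool_pos"]+R@np.array([.079-.0072,0,z]))[0];print(p);cv2.circle(im,tuple(int(round(v)) for v in p),3,(0,0,255),1)
cv2.imwrite("pics/w14.png",im)
E
python3 st.py w -90 0 .19 11 -1
```

```text
[315.7101 120.5629]
[315.4873 456.5265]
27.9 w 21.7 F [ 0.2433  0.1357 -0.5624] z 0.2227244811245555 tcp [  62.4635 -307.9069] gp [  62.3813 -307.883 ]
rel [ 0.033  -0.244  -0.2419] [-0.3299 -0.0002  0.0013] dist 0.3451415238570046
0.003 -0.022 -0.022 -0.03 0 0 -1; 0.003 -0.022 -0.023 -0.03 0 0 -1; 0.003 -0.021 -0.023 -0.03 0 0 -1; 0.003 -0.02 -0.024 -0.03 0 0 -1; 0.003 -0.019 -0.024 -0.03 0 0 -1; 0.003 -0.019 -0.025 -0.03 0 0 -1; 0.003 -0.018 -0.026 -0.03 0 0 -1; 0.003 -0.017 -0.026 -0.03 0 0 -1; 0.003 -0.016 -0.027 -0.03 0 0 -1; 0.003 -0.016 -0.027 -0.03 0 0 -1
0.003 -0.015 -0.028 -0.03 0 0 -1
```

View pics/w14.png

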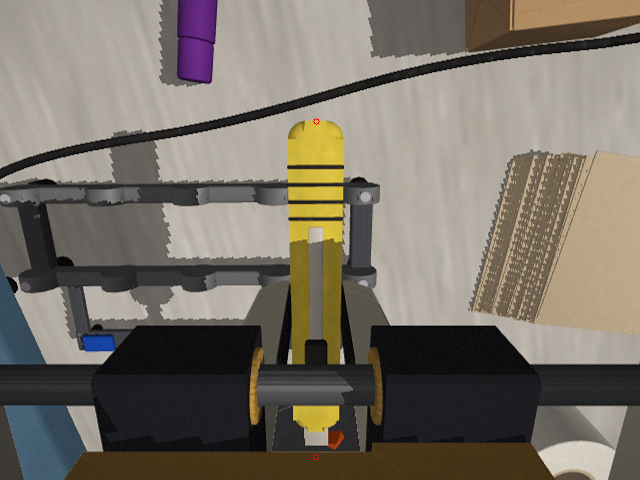

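>>> {"api": "drive_tool", "payload": {"series": "0 -0.022 -0.022 -0.03 0 0 -1; 0 -0.022 -0.023 -0.03 0 0 -1; 0 -0.021 -0.023 -0.03 0 0 -1; 0 -0.02 -0.024 -0.03 0 0 -1; 0 -0.019 -0.024 -0.03 0 0 -1; 0 -0.019 -0.025 -0.03 0 0 -1; 0 -0.018 -0.026 -0.03 0 0 -1; 0.003 -0.017 -0.026 -0.03 0 0 -1; 0.003 -0.016 -0.027 -0.03 0 0 -1; 0.003 -0.016 -0.02 -0.03 0 0 -1"}}

```text
time_s: 28.9
tool_pos: [0.4198, 0.2022, 0.2018]
tool_rot: [1.125, 1.268, -1.148]
ft_force: [0.2, 0.0, -0.7]
grip_width: 0.234
```

>>> {"api": "drive_tool", "payload": {"series": "0 -0.005 -0.005 -0.01 0 0 -1; 0 0 0 0 0 0 -1; 0 0 0 0 0 0 -1"}}

```text
time_s: 29.2
tool_pos: [0.412, 0.2076, 0.1994]
tool_rot: [1.111, 1.277, -1.142]
ft_force: [-0.4, -0.3, 0.1]
grip_width: 0.233
```

```bash
python3 st.py w -90 0 .18 3 -1
```

```text
29.2 w 21.7 F [-0.3995 -0.2519  0.1268] z 0.19940305430302233 tcp [-93.9341 -21.6862] gp [-95.4423 -21.7342]
rel [ 0.0193  0.0042 -0.0217] [-0.0097  0.0009  0.0232] dist 0.02936405652884612
0.006 0.001 -0.007 -0.003 0 0.008 -1; 0.006 0.001 -0.007 -0.003 0 0.008 -1; 0.006 0.001 -0.007 -0.003 0 0.008 -1
```

>>> {"api": "drive_tool", "payload": {"series": "0.01 0.001 -0.007 -0.003 0 0.008 -1; 0.01 0.001 -0.007 -0.003 0 0.008 -1; 0.01 0.001 -0.007 -0.003 0 0.007 -1; 0.01 0 0 0 0 0 -1; 0 0 0 0 0 0 -1; 0 0 0 0 0 0 -1"}}

```text
time_s: 29.8
tool_pos: [0.4157, 0.2261, 0.1569]
tool_rot: [1.122, 1.26, -1.122]
ft_force: [0.5, -0.9, -0.8]
grip_width: 0.234
```

```bash
python3 st.py w -89 0 .125 3 -1
```

```text
29.8 w 21.7 F [ 0.462  -0.8578 -0.7996] z 0.15694808181588554 tcp [-87.9978  -3.8166] gp [-87.9088  -3.9011]
rel [ 0.0319 -0.0011 -0.0039] [-0.0076  0.0013 -0.0014] dist 0.03219084803859182
0.011 0 -0.001 -0.003 0 -0 -1; 0.011 0 -0.001 -0.003 0 -0 -1; 0.011 0 -0.001 -0.003 0 -0 -1
```

>>> {"api": "drive_tool", "payload": {"series": "0.014 -0.001 -0.004 -0.007 0 0 -1; 0.012 0 0 0 0 0 -1; 0.003 0 0 0 0 0 -1; 0 0 0 0 0 0 -1; 0 0 0 0 0 0 -1"}}

```text
time_s: 30.3
tool_pos: [0.4154, 0.2292, 0.1281]
tool_rot: [1.119, 1.262, -1.117]
ft_force: [0.1, -0.3, -0.1]
grip_width: 0.233
```

```bash
python3 st.py w -90 0 .121 1 -1
```

```text
30.3 w 21.6 F [ 0.1122 -0.258  -0.1015] z 0.12805825943072746 tcp [-87.8655  -0.6792] gp [-87.6756  -0.7396]
rel [ 0.0071 -0.0022 -0.0007] [-0.002   0.0009 -0.0029] dist 0.00740515570191977
0.007 -0.002 -0.001 -0.002 0.001 -0.003 -1
```

>>> {"api": "drive_tool", "payload": {"series": "0.005 -0.002 0 0 0 0 -1; 0 0 0 0 0 0 -1; 0.003 0 0 0 0 0 -1; 0 0 0 0 0 0 -1"}}

```text
time_s: 30.7
tool_pos: [0.4138, 0.229, 0.1206]
tool_rot: [1.121, 1.261, -1.115]
ft_force: [-0.3, 0.1, -1.0]
grip_width: 0.233
```

```bash
python3 st.py w -90 0 .120 1 -1
```

```text
30.7 w 21.6 F [-0.3468  0.1333 -0.9957] z 0.12056720034115367 tcp [-89.43    -0.6591] gp [-89.1055  -0.682 ]
rel [ 0.0006 -0.0006 -0.0007] [-0.0022  0.0003 -0.005 ] dist 0.001039725006560666
0.001 -0.001 -0.001 -0.002 0 -0.005 -1
```

>>> {"api": "drive_tool", "payload": {"series": "0.002 0 0 0 0 0 -1; 0 0 0 0 0 0 -1; 0 0 0 0 0 0 -0.35; 0 0 0 0 0 0 -0.35; -0.015 0 0 0 0 0 -0.35; -0.03 0 0 0 0 0 -0.35; -0.04 0 0 0 0 0 -0.35; -0.04 0 0 0 0 0 -0.35; -0.02 0 0 0 0 0 -0.35; 0 0 0 0 0 0 -0.35"}}

```text
time_s: 31.7
tool_pos: [0.4128, 0.229, 0.269]
tool_rot: [1.119, 1.262, -1.117]
ft_force: [-0.5, -0.1, -2.0]
grip_width: 0.326
```

>>> {"api": "drive_tool", "payload": {"series": "0 0.035 0.01 0 0 0 -0.35; 0 0.035 0.01 0 0 0 -0.35; 0 0.02 0.01 0 0 0 -0.35; 0 0 0 0 0 0 -0.35; 0 0 0 0 0 0 -0.35"}}

```text
time_s: 32.2
tool_pos: [0.5071, 0.2093, 0.2641]
tool_rot: [1.116, 1.265, -1.12]
ft_force: [-0.3, -0.3, -0.2]
grip_width: 0.323
```

Run:
```python
from h import *
import pickle
o=robot.get_obs();print(o["time_s"],o["tool_pos"],o["qvel"]);pickle.dump(o,open("o15.pkl","wb"))
im=robot.snapshot("wrist")[:,:,::-1].copy();cv2.imwrite("pics/w15.png",im)
im=robot.snapshot("side")[:,:,::-1].copy();cv2.imwrite("pics/s15.png",cv2.resize(im[130:360,200:480],None,fx=2.6,fy=2.6,interpolation=cv2.INTER_CUBIC))
```

```text
32.2 [0.5071 0.2093 0.2641] [-0.0089  0.0234 -0.0035 -0.0031 -0.0089 -0.0029]
```

View pics/w15.png

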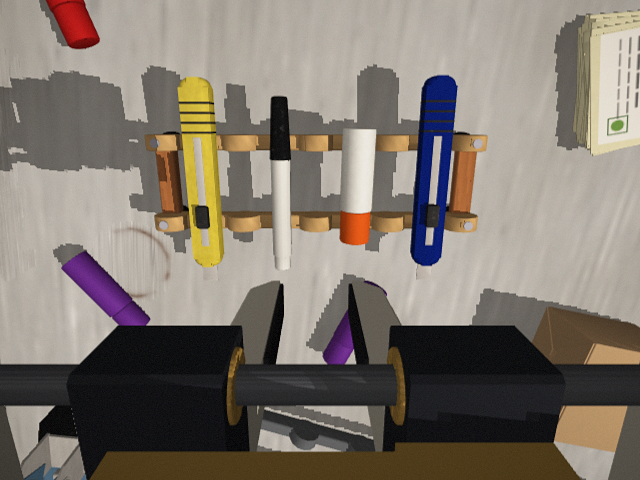

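View pics/s15.png

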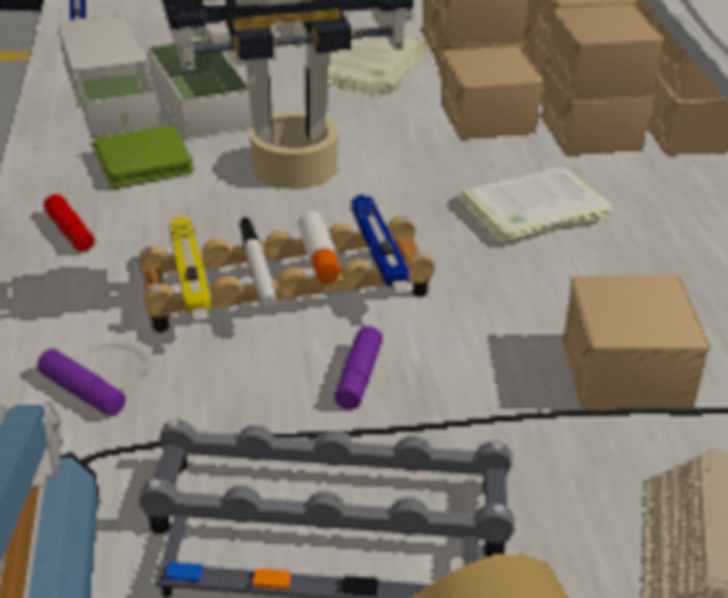

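Run:
```python
from h import *
import pickle
o=pickle.load(open("o15.pkl","rb"))
L=np.array([(122,-32),(122,32),(-122,32),(-122,-32)])/1000
U=[(468,226),(479,143),(154,143),(164,226)]
Wd=np.array([wback(o,u,.045) for u in U])
P=least_squares(lambda p:(r2w(p,np.c_[L,[.045]*4])-Wd)[:,:2].ravel(),PW).x;print(P)
for nm,uv,z in [("ye tail",(194,77),.048),("ye blade",(210,280),.041),("mk far",(279,97),.048),("mk near",(283,270),.045),("gl far",(358,129),.0575),("gl near",(355,244),.05),("bl tail",(440,76),.048),("bl blade",(424,279),.041)]:
    print(nm,inv(P,wback(o,uv,z)))
```

```text
[0.5031 0.2412 0.1238]
ye tail [-87.4666  78.5458]
ye blade [-90.1895 -81.0121]
mk far [-26.9391  65.0528]
mk near [-27.5161 -70.3133]
gl far [30.0939 42.8237]
gl near [ 31.2152 -46.0377]
bl tail [88.5335 79.1699]
bl blade [ 91.5799 -79.9169]
```

Run:
```python
from bench import robot
print(robot.close_job())
```

```text
the job is handed in; nothing more can be done
None
```

All four tools are in the wooden rack in reverse order, and I handed the job in at about 32 s of robot time.

| Grey rack, nearest first | Tool | Wooden rack lane | Off centre across the rails | Skew |
|---|---|---|---|---|
| 1 | blue cutter | farthest, +90 mm | 0.4 mm | about 1° |
| 2 | glue stick | +30 mm | 1.6 mm | under 1° |
| 3 | marker | -30 mm | 2.6 mm | under 1° |
| 4 | yellow cutter | nearest, -90 mm | 1.2 mm | about 1° |

- **Final check:** I measured these in the last wrist picture, relative to the rack's own screws. All four tools look down on both rails, and none is more than 3 mm from the middle of its lane. The gripper was raised well clear of them.
- **Bystanders:** The tape roll, carton and look-alike sticks were not touched. I saw them still in place in the last side picture but did not measure their positions.
- **First grasp:** On the blue cutter I opened the fingers too wide, and a finger most likely pressed on the grey rack's crossbar. The wrist force read about 23 N and the gripper shifted about 5 mm. I set the cutter down in the +30 lane, re-gripped it higher and carried it on, and used the higher grip for the yellow cutter too.
- **Calibration:** The fixed cameras and the wrist camera disagreed by up to about 3 mm and 0.4° on where the wooden rack is. I used a value in between, and the final check agreed with it to under 1 mm.

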